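Tighten the loose lens ring of a sewing magnifier with its two-pin key

TASK

The lens of the table magnifier has worked loose. Take the two-pin steel key out of the sewing box, seat both of its pins in the two holes of the tilted lens ring before you start to turn it, and turn the ring clockwise (looking down on the lens) until it comes up tight. Then stand the key back in the slot it came from and let go; keep the key off the glass, turn the ring only with the key, and leave everything else where it is.

Things in the scene. Friction and masses are not known exactly. Their poses are not given: they have to be found in the camera images.
- ring_face (a point): Centre of the upper face of the magnifier's aluminium lens ring, about 155 mm above the table, tilted 25 to 40 degrees. The frame is the hoop's and does not turn with the ring: z is the ring's axis, out of the face, up and towards the magnifier's front (the robot's side); y is level, along the tilt pivots; x points up the slope of the face.
- lens_ring (a joint): Turn of the lens ring, rad, growing clockwise as seen from outside. It starts at 0 to 0.3 and comes up tight against its stop at 1.1; it stays where it is left. Turning takes a steady moment of about 0.3 N m. Ring: 80 mm outside, 52 mm inside, 6 mm thick, 2 mm proud of the hoop. Pins pressing with 6 N or less in all slide over its face without dragging it round.
- ring_hub (a point): Same point and frame as ring_face. The ring's two through holes, plain, round, 8 mm across, lie opposite each other 33 mm from here. Where they stand is NOT measured: at the start the line through them lies between 0.5 rad anticlockwise and 0.8 rad clockwise (seen from outside, looking along -z) of this frame's y axis and must be seen or felt. 2.5 mm below the ring is solid black plastic.
- lens: The magnifier's glass, 52 mm across, inside the ring; origin and axes as ring_face. Its crown lies 5 mm and its edge 9 mm below the ring's face.
- magnifier: Table magnifier, does not give under 25 N. Origin on the table below the tilt pivots, x to its back, y along the pivots, z up. White round foot 144 mm across, 20 mm high, centred 45 mm behind the origin; pivots 150 mm up; black hoop 100 mm across, ring face 9 mm above the pivot axis along the face's own z. Fork and pivot caps reach 70 mm to either side and stay below the plane of the face.
- key_grip (a point): Two-pin steel key, one rigid piece of about 120 g, standing pins down in a slot of the sewing box. This point is the centre of its upright flat grip, 46 mm above the pin tips. Grip: 44 mm wide (along y), 12 mm thick (along x), from 21 to 62 mm above the tips. Key axes: z up from pins to grip, y along the crossbar from pin to pin, x across the thickness.
- key_tip (a point): Point midway between the key's two pin tips, axes as key_grip. Above it: pins 5 mm thick with round ends, 7.5 mm long, then a crossbar 76 mm long, 12 mm thick and 13.5 mm high (7.5 to 21 mm above the tips), then the grip. The two pins are alike, so half a turn makes no difference.
- pin_a (a point): Tip of the key's pin on its +y side, 33 mm from key_tip.
- pin_b (a point): Tip of the key's pin on its -y side, 33 mm from key_tip.
- pin_key: The two-pin key as a whole; origin and axes as key_tip.
- sewing_box: White plastic sewing box, fixed, 150 mm (x) by 260 mm (y), 55 mm high; origin at the centre of its underside, x towards its hinge. The open lid is folded back at the +x side, sloping up to 125 mm at 215 mm from the origin. The two side compartments hold thread reels, all below the rim.
- tray_middle (a point): Middle of the box's tray at rim height (55 mm), axes as the box. The tray has three slots with their long side along y, 86 mm long, 16 mm wide, 24 mm deep (floor 30 mm above the table), centred at x = -40, -6 and +28 mm. The key stands (leans a little) in one of them; its grip rises 37 mm above the rim; what stands in the other two stays below the rim.
- gauge_c (a point): Green plastic stepped hem gauge, 78 mm long, 10 mm thick, 28 mm high at its tallest, standing in another slot; the point lies 12 mm above its underside.
- needle_case: Clear needle case with a white band, 13 x 72 x 24 mm, in another slot; origin at its underside.
- wooden_spool: Wooden spool, 34 mm across, 48 mm high; origin at its underside.
- thimble: Steel thimble, 20 mm across, 23 mm high; origin at its underside.
- button_jar: Glass button jar with steel screw lid, 68 mm across, 86 mm high; origin at its underside.
- tea_mug: White mug, 80 mm across, 92 mm high; origin at its underside.
- pin_tin: Small round steel pin tin, 50 mm across, 30 mm high; origin at its underside.
There are look-alikes about, which are no part of the job. Of the things like the pin_key, leave any that is red or yellow; of the rest the smaller one is meant.

How it is judged:
By the outcome, as a careful person would: the job done as asked, in the order asked, and still so for the second after the job is handed in, with the robot touching nothing.
It also fails if it takes over 67 s, if anything falls off the work surface, if the arm or the gripper's body presses on something with over 40 N, if the wrist force passes 120 N, or if a joint passes its speed limit or range.

ROBOT

A 7-joint arm with a two-finger parallel gripper is mounted at the origin on the work surface. World frame = base frame: x ahead of the robot, y to its left, z up, the work surface at z = 0. Lengths are in m, angles in degrees, forces in N, time in s.
With the tool pointing down it reaches from about 0.425 to 0.875 m from the base axis. Payload 4.7 kg.
Tool frame: the origin (TCP) lies on the front face of the gripper's body, between the roots of the fingers; the fingertips stand 70 mm ahead of it and the grasp point (between the pads) lies 51 mm ahead of it; z points along the fingers, y is the direction in which the jaws open and shut (so a half turn about z gives the same grasp; the last joint's range is limited). The gripper opens to 87 mm and grips with 3 to 60 N. Pads are 19 mm wide; open, the fingers measure 117 mm over their backs; the gripper's body (75 mm by 190 mm) begins 51 mm behind the grasp point.
Start: joints at [70.422, 18.392, -4.016, 83.108, 1.295, 78.541, -3.26], TCP at [0.226, -0.609, 0.292] pointing down, gripper open.
Joint ranges: [-163.93, 163.93], [-17.29, 119.83], [-79.2, 71.16], [3.27, 140.29], [-89.18, 269.18], [5.43, 117.66], [-154.24, 154.24]. Speed limits (degrees/s): [147.25, 147.25, 180, 180, 180, 180, 180].

INTERFACE

Orientations are given as [roll, pitch, yaw] about the fixed x, y, z axes, in that order (R = Rz(yaw) Ry(pitch) Rx(roll)).
In Python, from cell import env gives the robot as it stands.
- The arm moves only by the tool drive_tool, never from a script. Its argument "commands" is a list of rows, each a list of 7 numbers: the shift along the tool's x, y, z in cm, then the turn, a rotation vector about the tool's x, y, z in degrees, then the opening, from 0 (shut) to 1 (fully open). In form: [[tx, ty, tz, rx, ry, rz, hand], ...]. A call has 1 to 20 rows; each row shifts and turns the commanded pose from where the row before left it, along the tool's axes as they then stand; what a row does not reach is not made up. A row lasts 1/12 s, in which the tool goes at most 41.7 mm and 7.16 degrees, less where a joint would pass 70% of its speed; a pose out of reach is approached as far as the arm can. A call is refused whole if a number of a shift passes 4.17 or a number of a turn 7.16, either way. A call with a gripper value outside its range is refused whole. The fingers move at their own pace and stop on an object; "force" is the grip in N (left out, the last holds). Time passes only in rows, so rows that do not move let the fingers close. It gives the time, the measured TCP pose, the force and the opening at its end, in the units of the state.
- env.get_obs(): the state, without advancing time (a new reading comes with each control period).
- env.read_camera(name): name is "side" or "top" or "wrist"; returns a dict with "img" (384x512x3 uint8, blue, green, red), "mtx" (3x3 intrinsics, pixels), "pose" (4x4, takes a point from camera to world coordinates). Camera axes: x right, y down, z forward; pixel columns grow to the right and rows downward; lengths in m; the calibration is good to about 2 mm. The wrist camera is an equidistant fisheye: a pixel r from the principal point sees the ray r / f radians off the axis. A picture is of the moment at which its call begins. There is no depth.
- env.sign_off(): hands the job in, once; it reports no verdict.
The state is a dict: "time_s": time; "qpos": joint angles; "joint_velocities": joint speeds; "effort": joint torques, N m; "tool_pos": TCP position; "tool_rot": TCP orientation; "force": force on the tool from outside, world axes, zero at the start; "wrist_torque": the same for the moment, N m; "grip_width": finger opening in m.
Only numpy, scipy, OpenCV 4.12 (cv2) and the standard library are available. Lean on these libraries where they do the work, as an engineer would, in place of code of your own. Each camera call takes 0.05 s, during which the arm holds its last target.

## Working session

There is one attempt and no reset: what is moved stays moved. The work goes in short steps, Python scripts to look and compute and a tool call to move; the robot and the scene stay as the last step left them, time stands still between calls to the robot, and variables do not carry over. Pictures are saved under pics/ and viewed, and the job is handed in when it is done.

Besides the shell and the picture viewer there is one more tool, called after "Call:" as name(argument=value, ...), one argument or row to a line, values as JSON. drive_tool: Moves the arm, as the interface text tells. Its arguments: {"type":"object","properties":{"commands":{"type":"array"},"force":{"type":"number"}},"required":["commands"]}

```bash
ls; mkdir -p pics
python3 - <<'E'
from cell import env
import cv2,numpy as np
o=env.get_obs()
for k,v in o.items(): print(k,np.round(v,3))
for n in ["side","top","wrist"]:
    c=env.read_camera(n); cv2.imwrite(f"pics/{n}0.png",c["img"]); print(n,np.round(c["mtx"],1).tolist(),np.round(c["pose"],3).tolist())
E
```

```text
pics
time_s 0.0
qpos [70.424 18.439 -4.016 83.174  1.296 78.543 -3.259]
joint_velocities [ 0.035 -0.1    0.003 -0.004  0.027  0.03  -0.036]
effort [-0.0000e+00 -4.9129e+01 -4.0400e-01 -3.1252e+01 -6.4000e-02  4.4000e-02
  0.0000e+00]
tool_pos [ 0.226 -0.609  0.291]
tool_rot [-1.7989e+02  6.0000e-03  2.0387e+01]
force [-0.874  0.134 -0.972]
wrist_torque [-0.043 -0.05  -0.013]
grip_width 0.087
side [[448.5, 0.0, 246.8], [0.0, 448.5, 186.3], [0.0, 0.0, 1.0]] [[-0.7, -0.471, 0.537, -0.229], [-0.714, 0.461, -0.527, 0.833], [0.001, -0.752, -0.659, 1.008], [0.0, 0.0, 0.0, 1.0]]
top [[422.2, 0.0, 253.9], [0.0, 422.2, 189.9], [0.0, 0.0, 1.0]] [[0.006, -0.99, 0.138, 0.317], [-1.0, -0.004, 0.013, 0.098], [-0.013, -0.138, -0.99, 1.289], [0.0, 0.0, 0.0, 1.0]]
wrist [[297.3, 0.0, 257.2], [0.0, 297.3, 191.7], [0.0, 0.0, 1.0]] [[0.348, -0.894, -0.282, 0.304], [-0.937, -0.333, -0.103, -0.581], [-0.002, 0.3, -0.954, 0.384], [0.0, 0.0, 0.0, 1.0]]
```

View pics/side0.png

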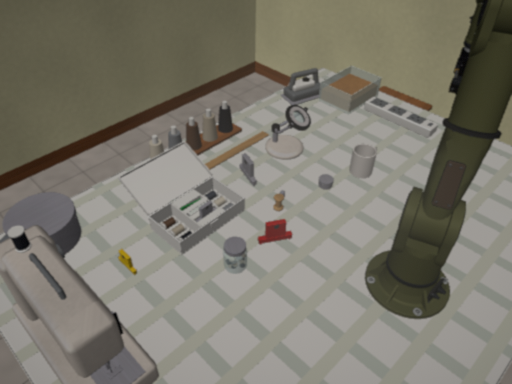

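View pics/top0.png

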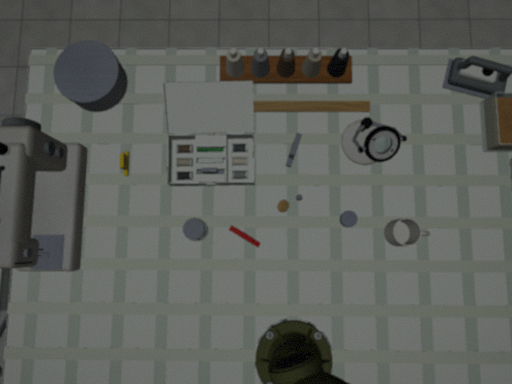

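View pics/wrist0.png

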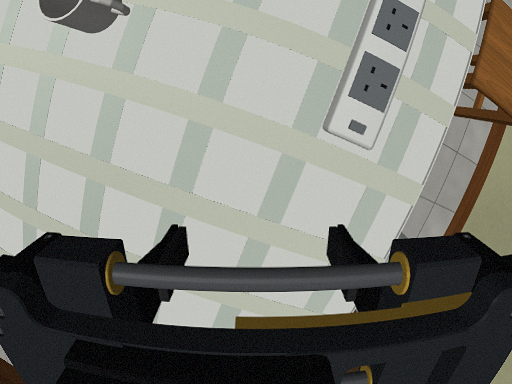

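```bash
cat > h.py <<'E'
from cell import env
import cv2,numpy as np
from scipy.spatial.transform import Rotation as R
def ray(c,u,v,fish=False):
    K=c["mtx"];P=c["pose"];x=(u-K[0,2])/K[0,0];y=(v-K[1,2])/K[1,1]
    if fish:
        r=np.hypot(x,y)+1e-12;d=np.array([np.sin(r)*x/r,np.sin(r)*y/r,np.cos(r)])
    else:
        d=np.array([x,y,1.]);d/=np.linalg.norm(d)
    return P[:3,3],P[:3,:3]@d
def onplane(c,u,v,z,fish=False):
    o,d=ray(c,u,v,fish);return o+d*(z-o[2])/d[2]
def onpl(c,u,v,p,n,fish=False):
    o,d=ray(c,u,v,fish);return o+d*(n@(p-o))/(n@d)
def proj(c,X,fish=False):
    P=c["pose"];K=c["mtx"];q=P[:3,:3].T@(np.asarray(X)-P[:3,3])
    if fish:
        r=np.hypot(q[0],q[1])+1e-12;t=np.arctan2(r,q[2]);a,b=t*q[0]/r,t*q[1]/r
    else:a,b=q[0]/q[2],q[1]/q[2]
    return np.array([K[0,0]*a+K[0,2],K[1,1]*b+K[1,2]])
def tri(rays):
    A=0;b=0
    for o,d in rays:
        M=np.eye(3)-np.outer(d,d);A=A+M;b=b+M@o
    return np.linalg.solve(A,b)
def pose():
    o=env.get_obs();return np.array(o["tool_pos"]),R.from_euler("xyz",o["tool_rot"],degrees=True).as_matrix(),o
def delta(p,Rm):
    "shift (cm, in current tool axes) and rotvec (deg) to goal"
    p0,R0,o=pose();return np.round(R0.T@(p-p0)*100,2),np.round(R.from_matrix(R0.T@Rm).as_rotvec(degrees=True),2)
def crop(img,u,v,w,h,s,name):
    a=img[max(0,v-h):v+h,max(0,u-w):u+w];cv2.imwrite("pics/"+name,cv2.resize(a,None,fx=s,fy=s,interpolation=cv2.INTER_CUBIC))
E
python3 - <<'E'
from h import *
S=env.read_camera("side");T=env.read_camera("top")
crop(T["img"],211,160,50,40,8,"tbox.png");crop(T["img"],380,140,45,35,8,"tmag.png")
crop(S["img"],200,200,60,45,6,"sbox.png");crop(S["img"],290,130,40,40,7,"smag.png")
for u,v in [(171,186),(254,184),(254,136),(168,136)]: print(onplane(T,u,v,.055).round(3))
print(onplane(T,382,143,.155).round(3))
p=onplane(S,298,118,.155).round(3);print(p)
E
```

```text
[0.5   0.36  0.055]
[0.506 0.115 0.055]
[0.652 0.115 0.055]
[0.652 0.374 0.055]
[ 0.606 -0.237  0.155]
[ 0.599 -0.23   0.155]
```

View pics/tbox.png

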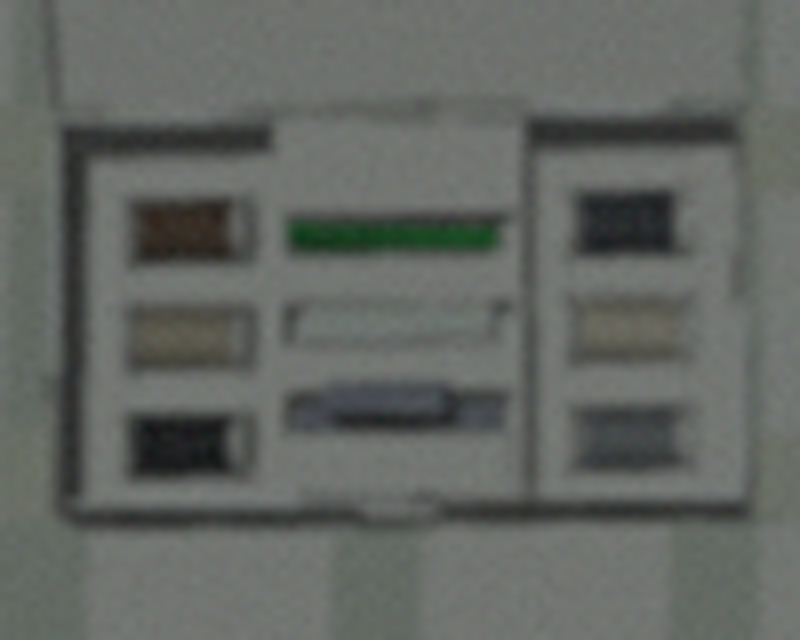

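View pics/tmag.png

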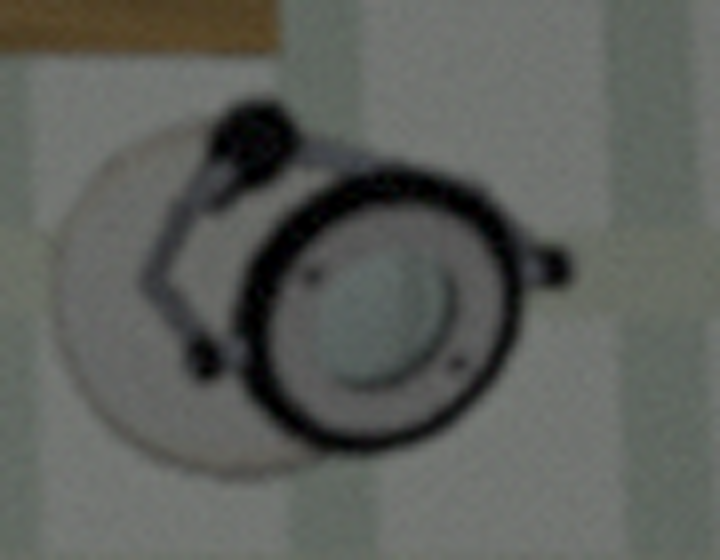

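View pics/sbox.png

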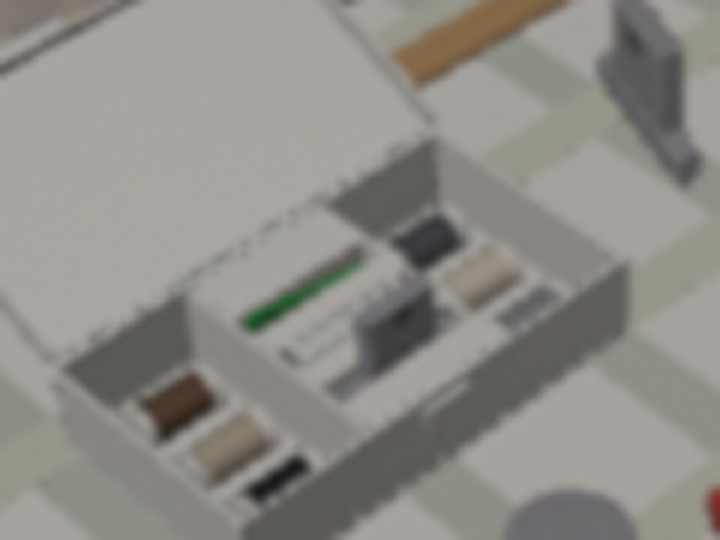

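View pics/smag.png

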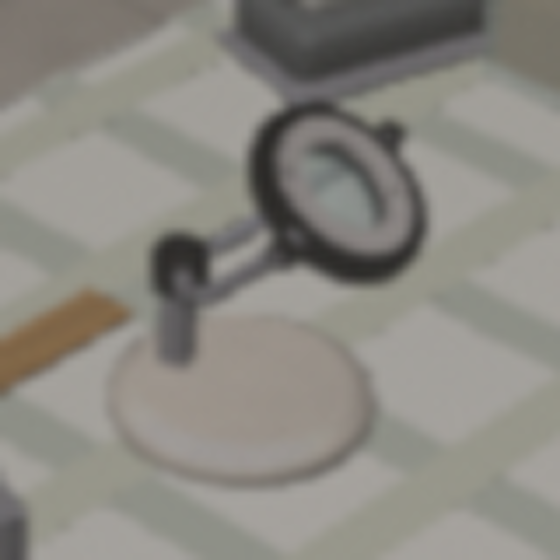

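Call:
drive_tool(
  commands=[
    [2.87,-1.96,-0.25,0,0,0,1],
    [2.87,-1.96,-0.25,0,0,0,1],
    [2.87,-1.96,-0.25,0,0,0,1],
    [2.87,-1.96,-0.25,0,0,0,1],
    [2.87,-1.96,-0.25,0,0,0,1],
    [2.87,-1.96,-0.25,0,0,0,1],
    [2.87,-1.96,-0.25,0,0,0,1],
    [2.87,-1.96,-0.25,0,0,0,1],
    [2.87,-1.96,-0.25,0,0,0,1],
    [2.87,-1.96,-0.25,0,0,0,1],
    [2.87,-1.96,-0.25,0,0,0,1],
    [2.87,-1.96,-0.25,0,0,0,1],
    [0,0,0,0,0,0,1],
    [0,0,0,0,0,0,1],
  ],
)

```text
time_s: 1.42
tool_pos: [0.4687, -0.2664, 0.3225]
tool_rot: [180.0, -0.0, 20.7]
force: [-0.4, -0.8, 1.0]
grip_width: 0.0871
```

Run:
```python
from h import *
p,Rm,o=pose();print(p,o["tool_rot"],o["time_s"],o["force"])
W=env.read_camera("wrist");cv2.imwrite("pics/w1.png",cv2.resize(W["img"],None,fx=1.5,fy=1.5))
np.savez("w1.npz",**W)
```

```text
[ 0.46872476 -0.26638609  0.32253458] [ 1.79981060e+02 -3.11389138e-02  2.07020052e+01] 1.4167 [-0.35526139 -0.77859673  0.99521892]
```

View pics/w1.png

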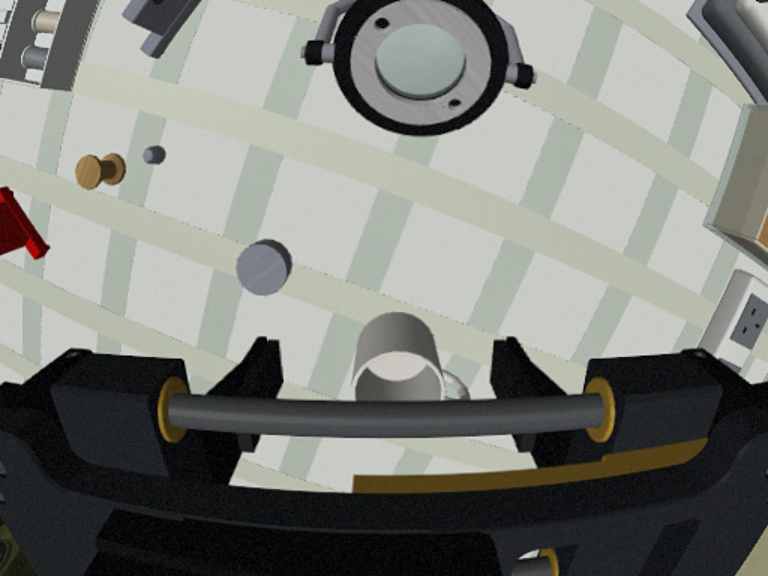

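Call:
drive_tool(
  commands=[
    [2.2,0.8,0.8,0,0,0,1],
    [2.2,0.8,0.8,0,0,0,1],
    [2.2,0.8,0.8,0,0,0,1],
    [0,0,0,0,0,0,1],
    [0,0,0,0,0,0,1],
    [0,0,0,0,0,0,1],
  ],
)

```text
time_s: 1.97
tool_pos: [0.5363, -0.2699, 0.298]
tool_rot: [-180.0, 0.1, 20.3]
force: [0.4, -0.4, 0.3]
grip_width: 0.0869
```

Run:
```python
from h import *
W=env.read_camera("wrist");p,Rm,o=pose();print(p,o["tool_rot"],o["time_s"],o["qpos"])
np.savez("w2.npz",**W)
cv2.imwrite("pics/w2.png",cv2.resize(W["img"],None,fx=1.5,fy=1.5))
W1=np.load("w1.npz")
crop(W1["img"],275,50,75,50,5,"w1c.png")
```

```text
[ 0.53631678 -0.26983087  0.29843038] [1.79968695e+02 5.36886557e-02 2.02476335e+01] 2.0167 [ 42.92086109  13.51162306 -22.17978561  89.42500286   5.23207365
  78.09820509 -49.53838119]
```

View pics/w2.png

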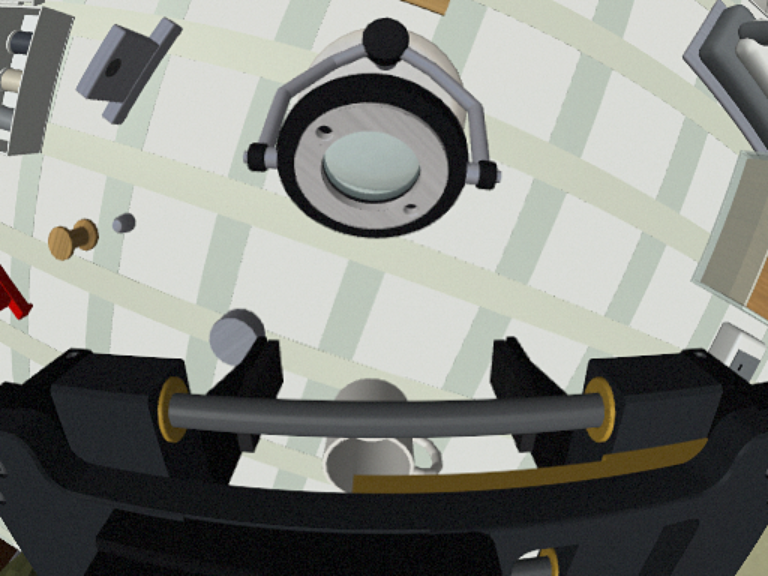

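View pics/w1c.png

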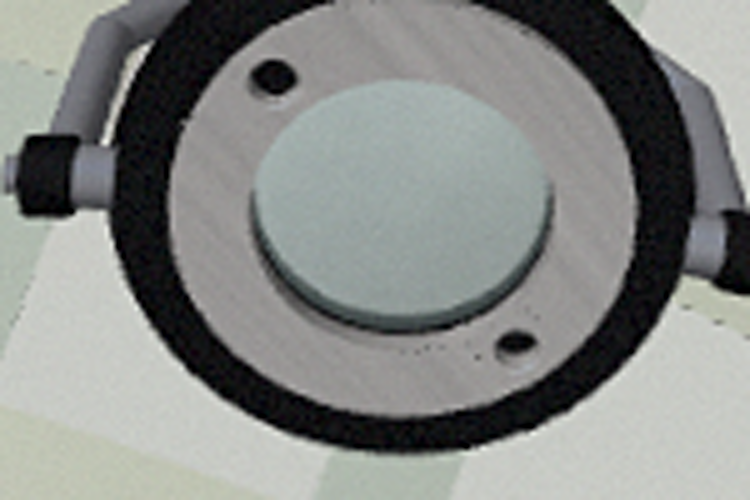

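Run:
```python
from h import *
W=np.load("w2.npz");crop(W["img"],248,102,75,60,5,"w2c.png")
W1=np.load("w1.npz")
from scipy.optimize import least_squares
obs=[]
for n,c,(u0,v0) in (("w1",W1,(280,40)),("w2",W,(247,101))):
    g=cv2.cvtColor(c["img"],cv2.COLOR_BGR2GRAY)
    b=(g<60).astype(np.uint8)
    cnt,h=cv2.findContours(b,cv2.RETR_CCOMP,cv2.CHAIN_APPROX_NONE)
    best=None
    for k,q in enumerate(cnt):
        if h[0][k][3]>=0 and cv2.contourArea(q)>1500 and cv2.pointPolygonTest(q,(float(u0),float(v0)),False)>0: best=q
    print(n,None if best is None else (cv2.contourArea(best),cv2.boundingRect(best),cv2.fitEllipse(best)))
    hull=cv2.convexHull(best)[:,0].astype(float)
    M=cv2.moments(best)
    # shrink outline by .5 px toward the centre (CCOMP hole contour lies on border pixels)
    ctr=hull.mean(0);d=hull-ctr;hull=hull-0.5*d/np.linalg.norm(d,axis=1)[:,None]
    obs.append((c,hull))
def f(x,sel=(0,1)):
    p=x[:3];n=np.array([x[3],x[4],1.]);n/=np.linalg.norm(n);r=[]
    for i in sel:
        c,H=obs[i]
        for u,v in H:
            r.append((np.linalg.norm(onpl(c,u,v,p,n,True)-p)-.04)*1000)
    return np.array(r)
for sel in ((0,1),(0,),(1,)):
    s=least_squares(f,[.6,-.233,.155,-.5,0],args=(sel,),x_scale=[.01,.01,.01,.1,.1],loss="soft_l1")
    n=np.array([s.x[3],s.x[4],1.]);n/=np.linalg.norm(n)
    print(sel,s.x[:3].round(4),n.round(3),"tilt",np.degrees(np.arccos(n[2])).round(1),"az",np.degrees(np.arctan2(n[1],n[0])).round(1),"rms",np.sqrt((s.fun**2).mean()).round(2))
    if sel==(0,1): np.savez("ring.npz",p=s.x[:3],n=n)
```

```text
w1 NoneTraceback (most recent call last):
  File "<stdin>", line 14, in <module>
cv2.error: OpenCV(4.12.0) /io/opencv/modules/imgproc/src/convhull.cpp:143: error: (-215:Assertion failed) total >= 0 && (depth == CV_32F || depth == CV_32S) in function 'convexHull'
```

View pics/w2c.png

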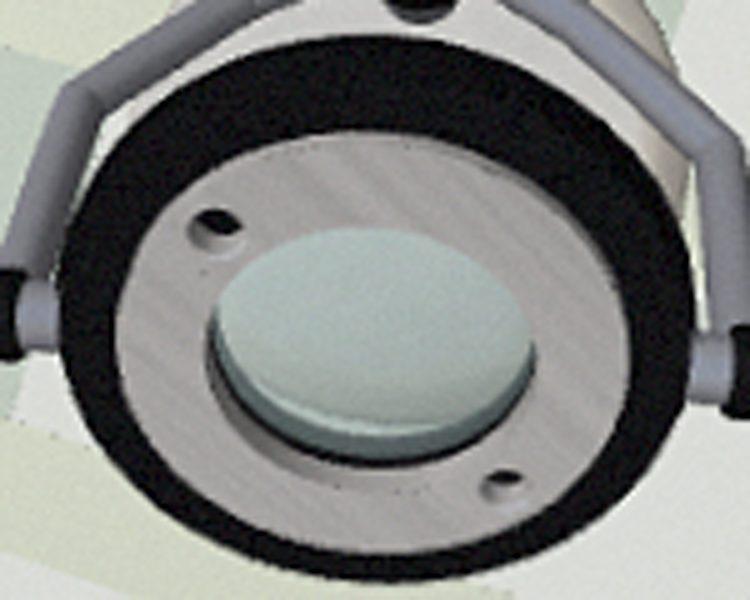

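```bash
cat > ring.py <<'E'
from h import *
W=np.load("w2.npz");W1=np.load("w1.npz")
from scipy.optimize import least_squares
obs=[]
for n,c,(u0,v0) in (("w1",W1,(280,40)),("w2",W,(247,101))):
    g=cv2.cvtColor(c["img"],cv2.COLOR_BGR2GRAY)
    b=cv2.copyMakeBorder((g<75).astype(np.uint8),3,3,3,3,cv2.BORDER_CONSTANT,value=1)
    cnt,h=cv2.findContours(b,cv2.RETR_CCOMP,cv2.CHAIN_APPROX_NONE)
    best=None
    for k,q in enumerate(cnt):
        if h[0][k][3]>=0 and 1500<cv2.contourArea(q)<12000 and cv2.boundingRect(q)[0]>150 and cv2.pointPolygonTest(q,(float(u0+3),float(v0+3)),False)>0: best=q
    print(n,cv2.contourArea(best),cv2.boundingRect(best),cv2.fitEllipse(best))
    hull=cv2.convexHull(best)[:,0].astype(float)-3
    ctr=hull.mean(0);d=hull-ctr;hull=hull-0.5*d/np.linalg.norm(d,axis=1)[:,None]
    obs.append((c,hull[hull[:,1]>1]))
def f(x,sel=(0,1)):
    p=x[:3];n=np.array([x[3],x[4],1.]);n/=np.linalg.norm(n);r=[]
    for i in sel:
        c,H=obs[i]
        for u,v in H:
            r.append((np.linalg.norm(onpl(c,u,v,p,n,True)-p)-.04)*1000)
    return np.array(r)
for sel in ((0,1),(0,),(1,)):
    s=least_squares(f,[.6,-.233,.155,-.5,0],args=(sel,),x_scale=[.01,.01,.01,.1,.1],loss="soft_l1")
    n=np.array([s.x[3],s.x[4],1.]);n/=np.linalg.norm(n)
    print(sel,s.x[:3].round(4),n.round(3),"tilt",np.degrees(np.arccos(n[2])).round(1),"az",np.degrees(np.arctan2(n[1],n[0])).round(1),"rms",np.sqrt((s.fun**2).mean()).round(2))
    if sel==(0,1): np.savez("ring.npz",p=s.x[:3],n=n);P0,N0=s.x[:3],n
h1=[(254.0,15.2),(303.0,69.2)];h2=[(215.6,87.8),(273.2,139.2)]
X=[tri([ray(W1,*a,True),ray(W,*b,True)]) for a,b in zip(h1,h2)]
print("holes tri",np.round(X,4),"dist",np.linalg.norm(X[0]-X[1]),"mid",np.mean(X,0).round(4))
for c,h in((W1,h1),(W,h2)):
    Y=[onpl(c,u,v,P0,N0,True) for u,v in h];print("holes on plane",np.round(Y,4),np.linalg.norm(Y[0]-Y[1]).round(4),np.mean(Y,0).round(4))
E
python3 ring.py
```

```text
w1 6374.0 (235, 2, 97, 86) ((282.9179992675781, 43.8359489440918), (85.42386627197266, 95.03483581542969), 93.92777252197266)
w2 7011.5 (198, 70, 105, 87) ((249.99261474609375, 113.15959930419922), (85.56715393066406, 104.36670684814453), 96.9246597290039)
(0, 1) [ 0.6013 -0.238   0.159 ] [-0.494 -0.129  0.86 ] tilt 30.7 az -165.4 rms 0.34
(0,) [ 0.6004 -0.238   0.1608] [-0.511 -0.122  0.851] tilt 31.7 az -166.5 rms 0.16
(1,) [ 0.6015 -0.238   0.161 ] [-0.511 -0.136  0.849] tilt 31.9 az -165.1 rms 0.11
holes tri [[ 0.613  -0.2102  0.172 ]
 [ 0.5888 -0.2657  0.1455]] dist 0.06607787917641597 mid [ 0.6009 -0.238   0.1587]
holes on plane [[ 0.6135 -0.2099  0.1702]
 [ 0.5885 -0.2656  0.1475]] 0.0652 [ 0.601  -0.2377  0.1589]
holes on plane [[ 0.613  -0.2101  0.1699]
 [ 0.589  -0.2654  0.1479]] 0.0642 [ 0.601  -0.2377  0.1589]
```

```bash
cat >> h.py <<'E'
def rows(p,Rm,n):
    p0,R0,o=pose();rv=R.from_matrix(R0.T@Rm).as_rotvec()/n
    S=sum(R.from_rotvec(rv*k).as_matrix() for k in range(n))
    t=np.linalg.solve(S,R0.T@(np.asarray(p)-p0))
    return np.round(t*100,2).tolist(),np.round(np.degrees(rv),2).tolist()
def down(yaw): return R.from_euler("xyz",[180,0,yaw],degrees=True).as_matrix()
E
python3 - <<'E'
from h import *
T=env.read_camera("top")
print(onplane(T,209.7,169.0,.09),onplane(T,161+290/8,120+412/8,.055),onplane(T,161+505/8,120+412/8,.055))
print(rows([.54,.14,.30],down(90),14))
E
```

```text
[0.5444478 0.2423426 0.09     ] [0.54341576 0.2834842  0.055     ] [0.5436825  0.20348853 0.055     ]
([2.49, -1.87, -0.01], [0.0, 0.0, -4.98])
```

Call:
drive_tool(
  commands=[
    [2.49,-1.87,0,0,0,-4.98,1],
    [2.49,-1.87,0,0,0,-4.98,1],
    [2.49,-1.87,0,0,0,-4.98,1],
    [2.49,-1.87,0,0,0,-4.98,1],
    [2.49,-1.87,0,0,0,-4.98,1],
    [2.49,-1.87,0,0,0,-4.98,1],
    [2.49,-1.87,0,0,0,-4.98,1],
    [2.49,-1.87,0,0,0,-4.98,1],
    [2.49,-1.87,0,0,0,-4.98,1],
    [2.49,-1.87,0,0,0,-4.98,1],
    [2.49,-1.87,0,0,0,-4.98,1],
    [2.49,-1.87,0,0,0,-4.98,1],
    [2.49,-1.87,0,0,0,-4.98,1],
    [2.49,-1.87,0,0,0,-4.98,1],
    [0,0,0,0,0,0,1],
    [0,0,0,0,0,0,1],
    [0,0,0,0,0,0,1],
  ],
)

```text
time_s: 3.48
tool_pos: [0.5402, 0.1398, 0.2988]
tool_rot: [179.9, 0.1, 90.0]
force: [0.4, 0.7, -0.1]
grip_width: 0.0869
```

Run:
```python
from h import *
W=env.read_camera("wrist");p,Rm,o=pose();print(p,o["tool_rot"],o["time_s"],np.round(o["qpos"],1))
np.savez("w3.npz",**W)
cv2.imwrite("pics/w3.png",cv2.resize(W["img"],None,fx=1.5,fy=1.5))
```

```text
[0.54051385 0.13924143 0.29850917] [1.79944064e+02 9.16211143e-02 8.99120847e+01] 3.5333 [ 22.3  10.9 -44.4  94.7   7.9  77.6 -23.4]
```

View pics/w3.png

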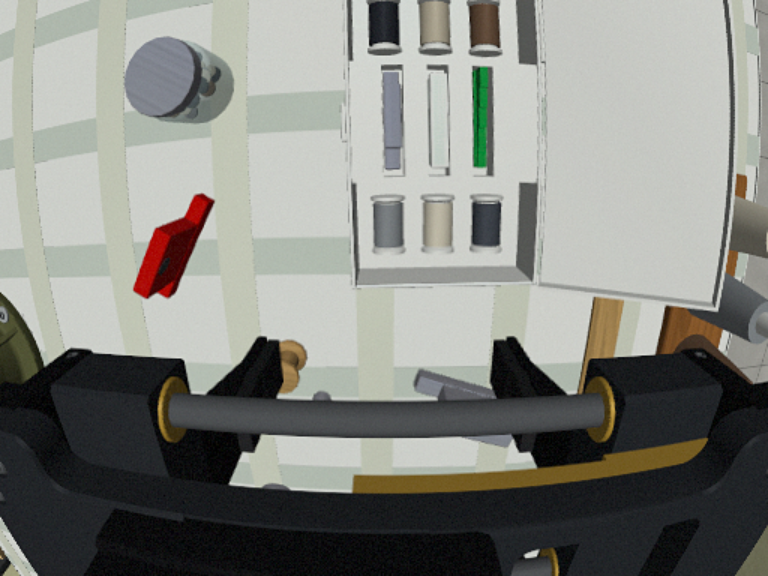

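Run:
```python
from h import *
W=np.load("w3.npz");crop(W["img"],290,82,60,45,6.6,"w3c.png")
```

```text
(no output)
```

View pics/w3c.png

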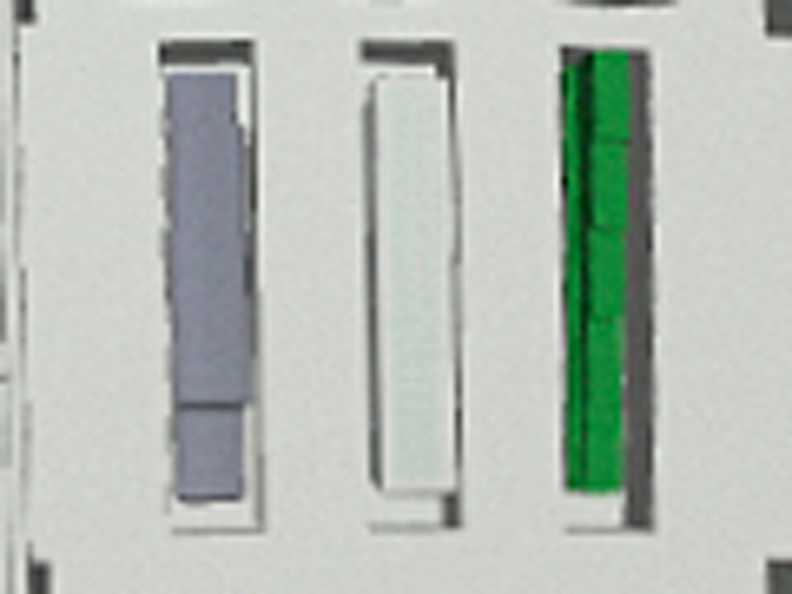

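Run:
```python
from h import *
W=np.load("w3.npz")
q=lambda x,y,z:onplane(W,230+(x+.5)/6.6-.5,37+(y+.5)/6.6-.5,z,True).round(4)
print("grip top",q(206,125,.092),q(210,402,.092),q(208,263,.092), "edges",q(170,263,.092),q(244,263,.092))
print("bar ends",q(200,72,.051),q(209,497,.051),"edges",q(178,480,.051),q(241,480,.051))
print("slot rim",q(160,43,.055),q(254,43,.055),q(172,530,.055),q(263,530,.055))
T=env.read_camera("top")
```

```text
grip top [0.5441 0.2676 0.092 ] [0.5447 0.225  0.092 ] [0.5444 0.2462 0.092 ] edges [0.5387 0.2462 0.092 ] [0.5498 0.2463 0.092 ]
bar ends [0.5436 0.2833 0.051 ] [0.5451 0.2089 0.051 ] edges [0.5398 0.2119 0.051 ] [0.5506 0.2119 0.051 ]
slot rim [0.5368 0.2878 0.055 ] [0.5526 0.2878 0.055 ] [0.5388 0.2034 0.055 ] [0.5543 0.2035 0.055 ]
```

Call:
drive_tool(
  commands=[
    [2.68,0.1,0.5,0,0,-0.32,0.5],
    [2.68,0.1,0.5,0,0,-0.32,0.5],
    [2.68,0.1,0.5,0,0,-0.32,0.5],
    [2.68,0.1,0.5,0,0,-0.32,0.5],
    [0,0,2.5,0,0,0,0.5],
    [0,0,2.5,0,0,0,0.5],
    [0,0,2.5,0,0,0,0.5],
    [0,0,1.5,0,0,0,0.5],
    [0,0,0,0,0,0,0.5],
    [0,0,0,0,0,0,0.5],
  ],
)

```text
time_s: 4.42
tool_pos: [0.5432, 0.2471, 0.1875]
tool_rot: [-179.9, 0.0, 91.3]
force: [0.1, 0.2, 0.6]
grip_width: 0.0444
```

Run:
```python
from h import *
W=env.read_camera("wrist");p,Rm,o=pose();print(p,o["tool_rot"],o["time_s"],np.round(o["qpos"],1))
print(rows([.5444,.2462,.130],down(91.2),4))
np.savez("w4.npz",**W)
cv2.imwrite("pics/w4.png",cv2.resize(W["img"],None,fx=1.5,fy=1.5))
```

```text
[0.54375296 0.24783192 0.18878163] [ 1.79974431e+02 -1.35633786e-02  9.12785631e+01] 4.4667 [ 10.1  22.2 -45.4  96.9  16.9  68.  -38.3]
([-0.04, 0.01, 1.47], [0.01, -0.0, 0.02])
```

View pics/w4.png

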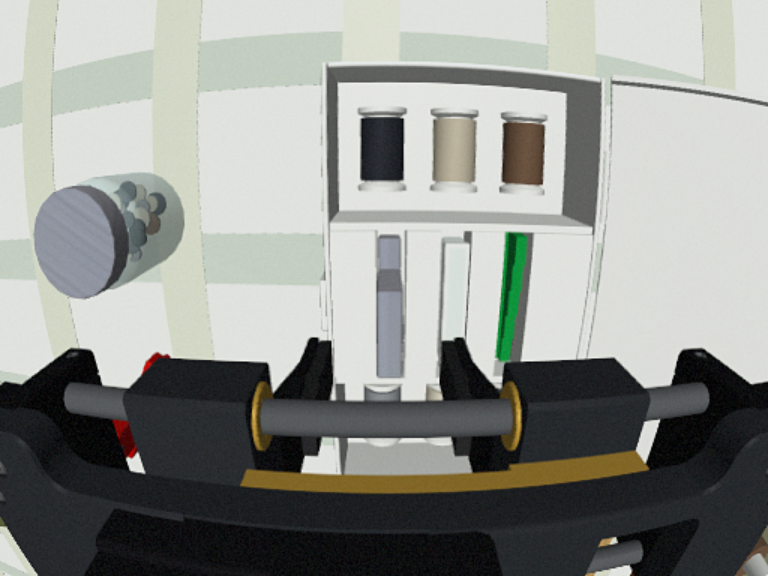

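Call:
drive_tool(
  commands=[
    [-0.03,0.01,1.46,0,0,0,0.5],
    [-0.03,0.01,1.46,0,0,0,0.5],
    [-0.03,0.01,1.46,0,0,0,0.5],
    [-0.03,0.01,1.46,0,0,0,0.5],
    [0,0,0,0,0,0,0.5],
    [0,0,0,0,0,0,0.5],
  ],
)

```text
time_s: 4.97
tool_pos: [0.5427, 0.247, 0.1286]
tool_rot: [-179.9, 0.0, 91.4]
force: [-0.1, -0.1, 0.1]
grip_width: 0.0436
```

Run:
```python
from h import *
W=env.read_camera("wrist");p,Rm,o=pose();print(p,o["tool_rot"],o["time_s"],o["force"])
np.savez("w5.npz",**W)
cv2.imwrite("pics/w5.png",cv2.resize(W["img"],None,fx=1.5,fy=1.5))
S=env.read_camera("side");crop(S["img"],205,190,60,45,6,"s5.png")
```

```text
[0.5432123  0.24741355 0.12963883] [-1.79965850e+02 -2.91844795e-03  9.13901996e+01] 5.0167 [0.84834376 0.18968413 0.91473703]
```

View pics/w5.png

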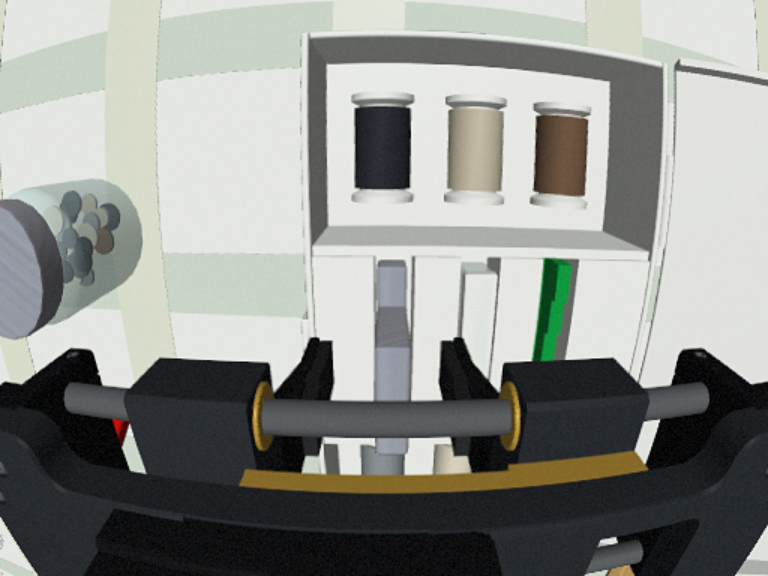

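View pics/s5.png

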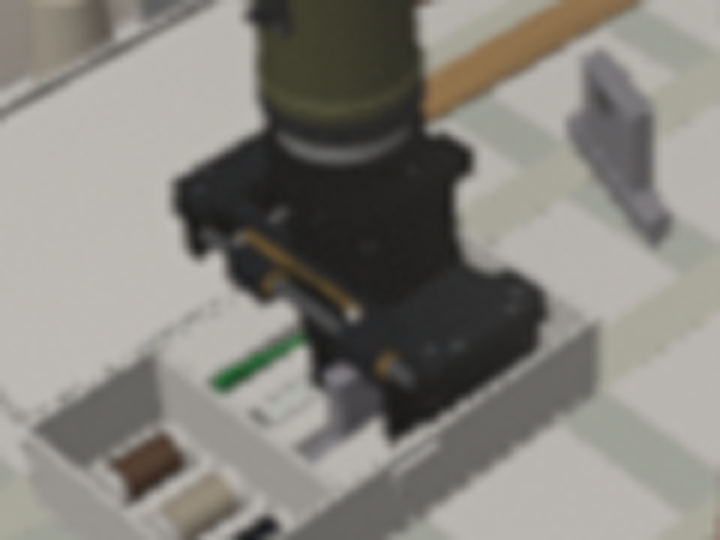

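Call:
drive_tool(
  commands=[
    [0,0.1,0,0,0,0,0.2],
    [0,0,0,0,0,0,0.1],
    [0,0,0,0,0,0,0],
    [0,0,0,0,0,0,0],
    [0,0,0,0,0,0,0],
    [0,0,0,0,0,0,0],
    [0,0,0,0,0,0,0],
  ],
  force=60,
)

```text
time_s: 5.65
tool_pos: [0.5443, 0.2474, 0.1299]
tool_rot: [180.0, 0.0, 91.4]
force: [-0.2, 0.4, 0.7]
grip_width: 0.0117
```

Call:
drive_tool(
  commands=[
    [0,0,-1,0,0,0,0],
    [0,0,-1.5,0,0,0,0],
    [0,0,-2,0,0,0,0],
    [0,0,-3,0,0,0,0],
    [0,0,-3,0,0,0,0],
    [0,0,-3,0,0,0,0],
    [0,0,-3,0,0,0,0],
    [0,0,0,0,0,0,0],
    [0,0,0,0,0,0,0],
  ],
)

```text
time_s: 6.4
tool_pos: [0.5447, 0.2481, 0.2973]
tool_rot: [179.8, -0.1, 91.4]
force: [1.3, 0.8, -1.9]
grip_width: 0.0116
```

Run:
```python
from h import *
W=env.read_camera("wrist");p,Rm,o=pose();print(p,o["tool_rot"],o["time_s"],o["force"],o["grip_width"],np.round(o["qpos"],1))
np.savez("w6.npz",**W)
cv2.imwrite("pics/w6.png",cv2.resize(W["img"],None,fx=1.5,fy=1.5))
```

```text
[0.54411233 0.24743376 0.29536379] [1.79954464e+02 1.43454354e-02 9.13967162e+01] 6.45 [-1.01599959  0.16599654 -2.33429884] 0.011712852337653696 [ 11.8  17.4 -47.2  89.4  13.   78.8 -35.2]
```

View pics/w6.png

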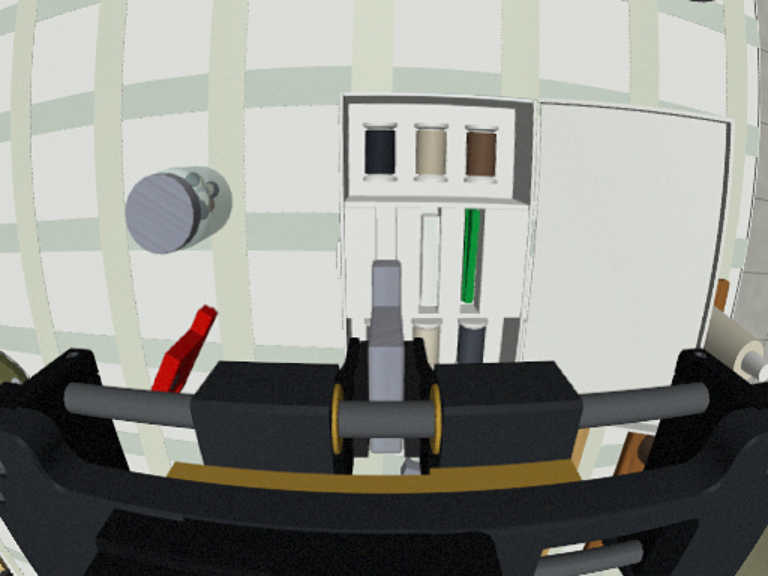

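Run:
```python
from h import *
W=np.load("w6.npz");crop(W["img"],257,215,40,50,6,"w6c.png")
p,Rm,o=pose()
C=Rm.T@(W["pose"][:3,3]-p);print("cam in tool",C.round(4),np.round(Rm.T@W["pose"][:3,:3],3))
def q(u,v,z):
    o_,d=ray(W,u,v,True);o_=Rm.T@(o_-p);d=Rm.T@d;return (o_+d*(z-o_[2])/d[2]).round(4)
print("grip edge",q(386/1.5,309/1.5,.038),"bar end",q(386/1.5,261/1.5,.079))
```

```text
cam in tool [ 0.0821  0.0006 -0.0948] [[-0.    -0.955 -0.298]
 [ 1.    -0.001  0.002]
 [-0.002 -0.298  0.955]]
grip edge [0.0335 0.001  0.038 ] bar end [0.039  0.0011 0.079 ]
```

View pics/w6c.png

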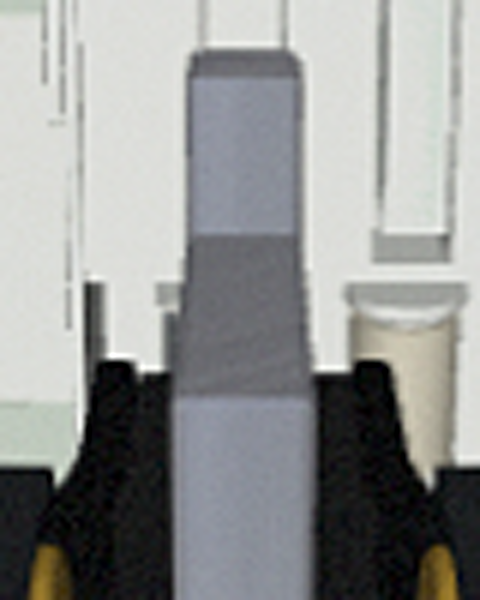

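Run:
```python
from h import *
W=np.load("w6.npz")
p,Rm,o=pose()
def r(u,v):
    o_,d=ray(W,u,v,True);return Rm.T@(o_-p),Rm.T@d
def q(u,v,z):
    o_,d=r(u,v);return (o_+d*(z-o_[2])/d[2]).round(4)
print("bar end top",q(257.1,177.1,.079),"junction",q(257.1,203.75,.079),"griptop",q(257.1,230.75,.038),"bar end bottom",q(257.1,172.9,.0925))
# solve planar: unknown x0, z0(tips depth), tilt about y
from scipy.optimize import least_squares
pts=[((257.1,177.1),(.038,.021)),((257.1,203.75),(.022,.021)),((257.1,230.75),(.022,.062)),((257.1,172.9),(.038,.0085))]
def f(x):
    e=[]
    for uv,(a,h) in pts:
        c,s=np.cos(x[2]),np.sin(x[2]);X=x[0]+a*c-h*s*-1;Z=x[1]-h*c+a*s*-1*-1
        o_,d=r(*uv);Y=o_[0]+d[0]/d[2]*(Z-o_[2]);e.append((Y-X)*1000)
    return e
s=least_squares(f,[0,.1,0],x_scale=[.001,.001,.01]);print(s.x,np.degrees(s.x[2]),s.fun)
s=least_squares(lambda x:f([x[0],x[1],0]),[0,.1],x_scale=.001);print(s.x,s.fun)
```

```text
bar end top [0.0371 0.0009 0.079 ] junction [0.02   0.0009 0.079 ] griptop [0.0206 0.0009 0.038 ] bar end bottom [0.0364 0.001  0.0925]
[0.00050919 0.08999406 0.03753702] 2.15071297838014 [ 0.04256429  0.02340497 -0.01499525 -0.05097401]
[-0.00077564  0.09808649] [ 0.36779542 -0.50740705  0.23670996 -0.09709832]
```

```bash
cat > goal.py <<'E'
from h import *
c0=np.array([.6007,-.2374,.159]);n=np.array([-.503,-.13,.855]);n/=np.linalg.norm(n)
d0=np.array([.0242,.0555,.0265]);hx=d0-n*(n@d0);hx/=np.linalg.norm(hx)
def goal(h,turn=0,x0=-.001,dep=.099,c=None):
    "tip h m above ring centre along n; turn rad clockwise from hole line"
    z=-n;x=R.from_rotvec(turn*z).apply(hx);y=np.cross(z,x);Rm=np.column_stack([x,y,z])
    return (c0 if c is None else c)+n*(h+dep)-x*x0,Rm
E
python3 - <<'E'
from goal import *
p,Rm=goal(.04);print(p,R.from_matrix(Rm).as_euler("xyz",degrees=True))
p,Rm=goal(.08);p=p+[0,.12,.02];print(p,rows(p,Rm,12))
E
```

```text
[ 0.53120713 -0.25461437  0.27814867] [156.30398577 -21.04705368  65.1979821 ]
[ 0.51109652 -0.13981194  0.33233271] ([-3.19, 0.52, -0.72], [-2.32, 1.26, 2.49])
```

Call:
drive_tool(
  commands=[
    [-3.19,0.52,-0.72,-2.32,1.26,2.49,0],
    [-3.19,0.52,-0.72,-2.32,1.26,2.49,0],
    [-3.19,0.52,-0.72,-2.32,1.26,2.49,0],
    [-3.19,0.52,-0.72,-2.32,1.26,2.49,0],
    [-3.19,0.52,-0.72,-2.32,1.26,2.49,0],
    [-3.19,0.52,-0.72,-2.32,1.26,2.49,0],
    [-3.19,0.52,-0.72,-2.32,1.26,2.49,0],
    [-3.19,0.52,-0.72,-2.32,1.26,2.49,0],
    [-3.19,0.52,-0.72,-2.32,1.26,2.49,0],
    [-3.19,0.52,-0.72,-2.32,1.26,2.49,0],
    [-3.19,0.52,-0.72,-2.32,1.26,2.49,0],
    [-3.19,0.52,-0.72,-2.32,1.26,2.49,0],
    [0,0,0,0,0,0,0],
    [0,0,0,0,0,0,0],
  ],
)

```text
time_s: 7.62
tool_pos: [0.5087, -0.1421, 0.3289]
tool_rot: [156.6, -21.1, 64.8]
force: [-0.9, 0.3, -1.3]
grip_width: 0.0115
```

Run:
```python
from goal import *
W=env.read_camera("wrist");p,Rm,o=pose();print(p,o["tool_rot"],o["time_s"],o["force"],o["grip_width"],np.round(o["qpos"],1))
np.savez("w7.npz",**W)
cv2.imwrite("pics/w7.png",cv2.resize(W["img"],None,fx=1.5,fy=1.5))
p,Rm=goal(.04);print(p,rows(p,Rm,6))
```

```text
[ 0.50976744 -0.14014036  0.3295536 ] [156.5399788  -21.11391153  65.05476805] 7.6667 [-0.05091349  1.31986725 -0.76991744] 0.011688505632229014 [ 45.2 -11.8 -19.4 115.  -29.1  54.6   8.4]
[ 0.53120713 -0.25461437  0.27814867] ([-1.78, 0.94, 0.66], [-0.03, -0.0, -0.02])
```

View pics/w7.png

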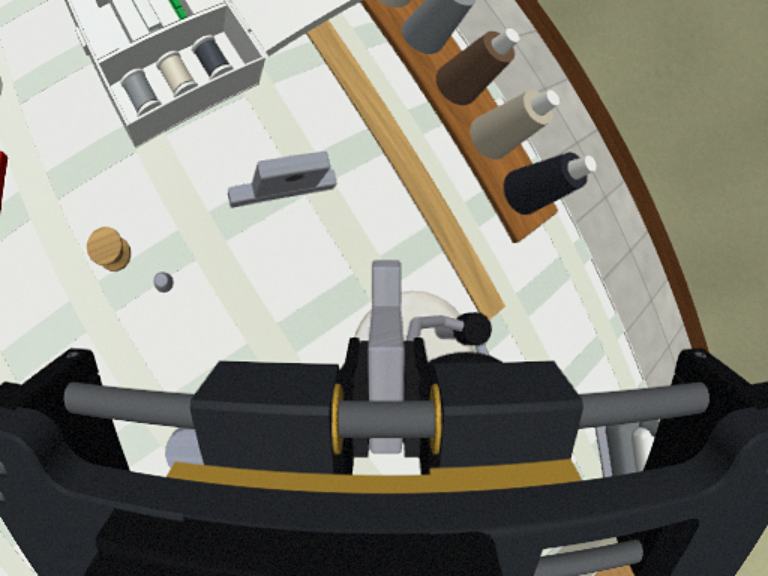

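Call:
drive_tool(
  commands=[
    [-1.78,0.94,0.66,0,0,0,0],
    [-1.78,0.94,0.66,0,0,0,0],
    [-1.78,0.94,0.66,0,0,0,0],
    [-1.78,0.94,0.66,0,0,0,0],
    [-1.78,0.94,0.66,0,0,0,0],
    [-1.78,0.94,0.66,0,0,0,0],
    [0,0,0,0,0,0,0],
    [0,0,0,0,0,0,0],
  ],
)

```text
time_s: 8.33
tool_pos: [0.5328, -0.2533, 0.2787]
tool_rot: [156.5, -21.2, 65.2]
force: [0.3, 0.4, -0.4]
grip_width: 0.0116
```

Run:
```python
from goal import *
W=env.read_camera("wrist");p,Rm,o=pose();print(p,o["tool_rot"],o["time_s"],o["force"],o["grip_width"],np.round(o["qpos"],1))
np.savez("w8.npz",**W)
cv2.imwrite("pics/w8.png",cv2.resize(W["img"],None,fx=1.5,fy=1.5))
S=env.read_camera("side");crop(S["img"],300,115,60,45,6,"s8.png")
np.savez("s8.npz",**S)
T=env.read_camera("top");crop(T["img"],380,145,50,40,7,"t8.png")
p,Rm=goal(.04);print(p,rows(p,Rm,1))
```

```text
[ 0.53303288 -0.25247531  0.27948261] [156.43892589 -21.15907324  65.31773493] 8.3833 [ 0.39261224  0.69410522 -0.70535754] 0.0116616042504874 [ 48.4   0.7 -14.2 110.1 -29.8  51.6  20.2]
[ 0.53120713 -0.25461437  0.27814867] ([-0.36, -0.11, 0.07], [-0.09, -0.13, 0.13])
```

View pics/w8.png

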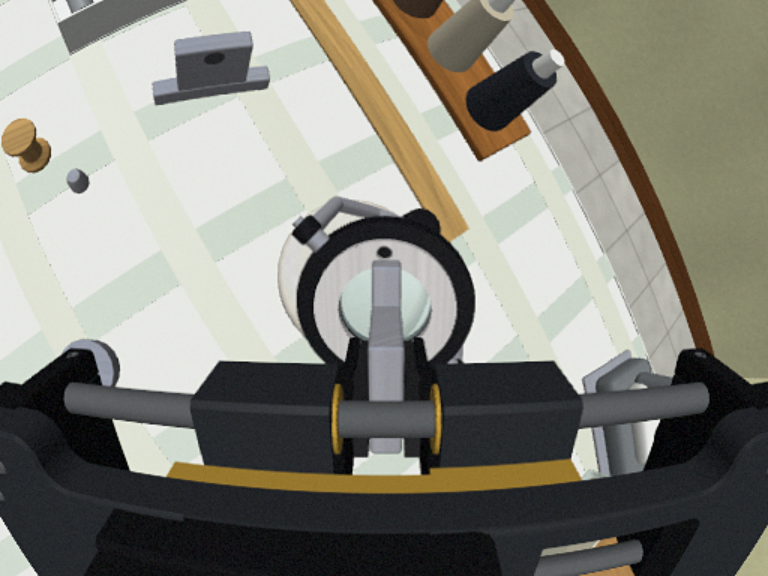

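View pics/s8.png

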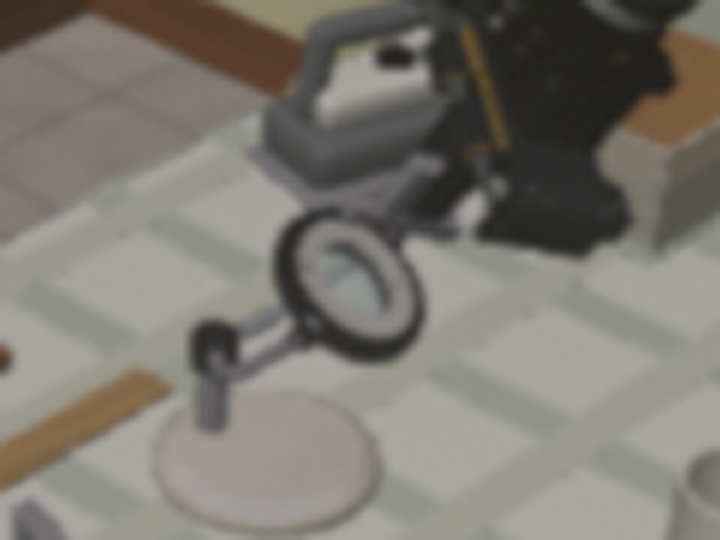

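View pics/t8.png

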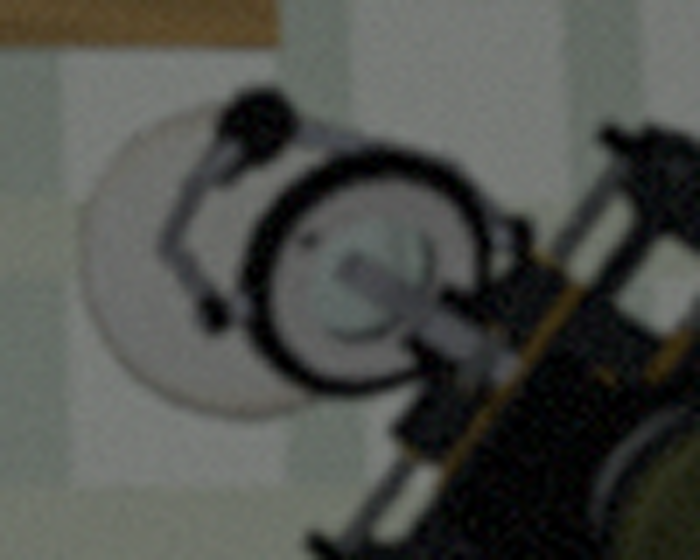

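```bash
cat > rfit.py <<'E'
from goal import *
from scipy.optimize import least_squares
def edge_pts(c,vmax,cen):
    g=cv2.GaussianBlur(cv2.cvtColor(c["img"],cv2.COLOR_BGR2GRAY),(3,3),0).astype(np.float32)
    pts=[]
    for a in np.radians(np.arange(0,360,4)):
        rr=np.arange(30,70,.25);u=cen[0]+rr*np.cos(a);v=cen[1]+rr*np.sin(a)
        s=cv2.remap(g,u[None].astype(np.float32),v[None].astype(np.float32),cv2.INTER_LINEAR)[0]
        k=np.where((s[:-1]>=90)&(s[1:]<90))[0]
        if len(k)==0: continue
        k=k[0]
        if v[k]<vmax and s[max(0,k-12):k-3].min()>110: pts.append((u[k],v[k]))
    return np.array(pts)
def fit(sets):
    def f(x):
        p=x[:3];m=np.array([x[3],x[4],1.]);m/=np.linalg.norm(m)
        return np.array([(np.linalg.norm(onpl(c,u,v,p,m,True)-p)-.04)*1000 for c,H in sets for u,v in H])
    s=least_squares(f,[.6,-.237,.159,-.58,-.15],x_scale=[.01,.01,.01,.1,.1],loss="soft_l1")
    m=np.array([s.x[3],s.x[4],1.]);m/=np.linalg.norm(m)
    return s.x[:3],m,np.sqrt((s.fun**2).mean())
E
python3 - <<'E'
from rfit import *
W=np.load("w8.npz");H=edge_pts(W,225,(257,201))
im=cv2.resize(W["img"],None,fx=4,fy=4)
for u,v in H: cv2.circle(im,(int(u*4+2),int(v*4+2)),3,(0,0,255),-1)
cv2.imwrite("pics/e8.png",im[500:1000,760:1330])
print(len(H));a=fit([(W,H)]);print(a)
p,Rm,o=pose()
print("in tool", (Rm.T@(a[0]-p)).round(4),(Rm.T@a[1]).round(3))
m=a[1]
for nm,(pp,mm) in {"fit8":(a[0],a[1]),"goal":(c0,n)}.items():
    h=onpl(W,384/1.5,252.5/1.5,pp,mm,True);print(nm,"holeA tool",(Rm.T@(h-p)).round(4),"r",np.linalg.norm(h-pp))
W1=np.load("w1.npz");W2=np.load("w2.npz")
E
```

```text
53
(array([ 0.60055641, -0.23779046,  0.15847384]), array([-0.49974494, -0.06201628,  0.86394964]), np.float64(0.10563632123983299))
in tool [-0.0054 -0.001   0.14  ] [ 0.064 -0.031 -0.997]
fit8 holeA tool [ 0.0267 -0.001   0.1421] r 0.032186016293473375
goal holeA tool [ 0.0272 -0.0009  0.1398] r 0.032076498342341934
```

View pics/e8.png

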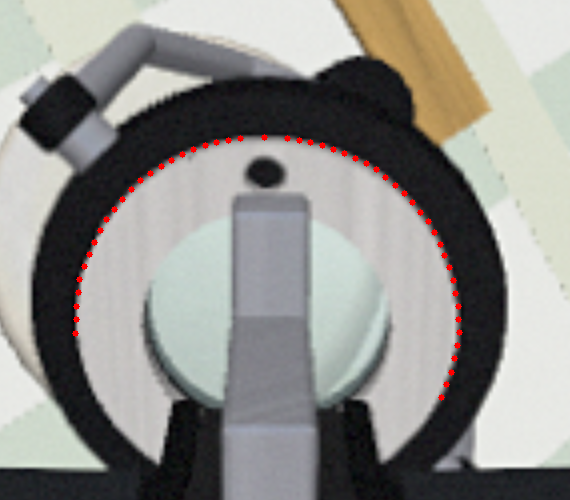

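Run:
```python
from rfit import *
W1,W2,W8=[np.load(f"w{i}.npz") for i in (1,2,8)]
H1=edge_pts(W1,400,(283,44));H2=edge_pts(W2,400,(250,113));H8=edge_pts(W8,225,(257,201))
print(len(H1),len(H2),len(H8))
for s in ([(W1,H1)],[(W2,H2)],[(W8,H8)],[(W1,H1),(W2,H2),(W8,H8)]):
    a=fit(s);print(a[0].round(4),a[1].round(3),"tilt",np.degrees(np.arccos(a[1][2])).round(1),"az",np.degrees(np.arctan2(a[1][1],a[1][0])).round(1),a[2].round(2))
for c,pa,pb in((W2,(257,157),(487,175)),(W1,(316,52),(523,74)) ):
    A=onplane(c,pa[0]/1.5,pa[1]/1.5,.15,True);B=onplane(c,pb[0]/1.5,pb[1]/1.5,.15,True);d=A-B;print("pivots",A.round(3),B.round(3),np.linalg.norm(d),"front az",np.degrees(np.arctan2(-d[0],d[1]))-180+0, ((A+B)/2).round(4))
    # front = y rotated +90
```

```text
89 89 53
[ 0.6013 -0.2382  0.1565] [-0.519 -0.142  0.843] tilt 32.5 az -164.7 2.41
[ 0.6013 -0.2381  0.1569] [-0.512 -0.14   0.848] tilt 32.0 az -164.7 4.07
[ 0.6006 -0.2378  0.1585] [-0.5   -0.062  0.864] tilt 30.2 az -172.9 0.11
[ 0.6013 -0.2379  0.1571] [-0.516 -0.13   0.847] tilt 32.1 az -165.8 2.98
pivots [ 0.589 -0.177  0.15 ] [ 0.622 -0.298  0.15 ] 0.125815444975411 front az -164.60968448573175 [ 0.6053 -0.2372  0.15  ]
pivots [ 0.589 -0.178  0.15 ] [ 0.623 -0.297  0.15 ] 0.12369722792843903 front az -164.2543354094466 [ 0.6061 -0.2376  0.15  ]
```

```bash
sed -i 's/^c0=.*/c0=np.array([.6008,-.2380,.158]);n=np.array([-.512,-.137,.848]);n\/=np.linalg.norm(n)/' goal.py
python3 - <<'E'
from goal import *
p,Rm=goal(.012);print(hx,rows(p,Rm,4))
p,Rm=goal(.041);print(rows(p,Rm,1))
E
```

```text
[0.38562494 0.84547094 0.36942156] ([-0.15, -0.05, 0.74], [-0.11, 0.14, 0.04])
([-0.61, -0.2, 0.05], [-0.43, 0.56, 0.15])
```

Call:
drive_tool(
  commands=[
    [-0.15,-0.05,0.74,-0.11,0.14,0.04,0],
    [-0.15,-0.05,0.74,-0.11,0.14,0.04,0],
    [-0.15,-0.05,0.74,-0.11,0.14,0.04,0],
    [-0.15,-0.05,0.74,-0.11,0.14,0.04,0],
    [0,0,0,0,0,0,0],
    [0,0,0,0,0,0,0],
    [0,0,0,0,0,0,0],
  ],
)

```text
time_s: 9.07
tool_pos: [0.5437, -0.2545, 0.2521]
tool_rot: [155.8, -21.7, 65.3]
force: [-0.3, 0.4, -1.2]
grip_width: 0.0118
```

Run:
```python
from goal import *
W=env.read_camera("wrist");p,Rm,o=pose();print(p,o["tool_rot"],o["time_s"],o["force"],o["grip_width"],np.round(o["qpos"],1))
np.savez("w9.npz",**W)
crop(W["img"],257,200,80,60,5,"w9.png")
S=env.read_camera("side");crop(S["img"],300,110,50,40,8,"s9.png")
T=env.read_camera("top");crop(T["img"],380,145,50,40,8,"t9.png")
p,Rm=goal(.012);print(p,rows(p,Rm,1))
```

```text
[ 0.5437111  -0.2546691   0.25244939] [155.80607593 -21.66407825  65.29174995] 9.1167 [ 0.392033   -0.22461457 -1.09764611] 0.011731860191244158 [ 48.1   3.1 -14.5 111.2 -31.3  47.8  22. ]
[ 0.54435411 -0.2523614   0.25249662] ([0.22, -0.08, 0.08], [0.14, 0.09, -0.15])
```

View pics/w9.png

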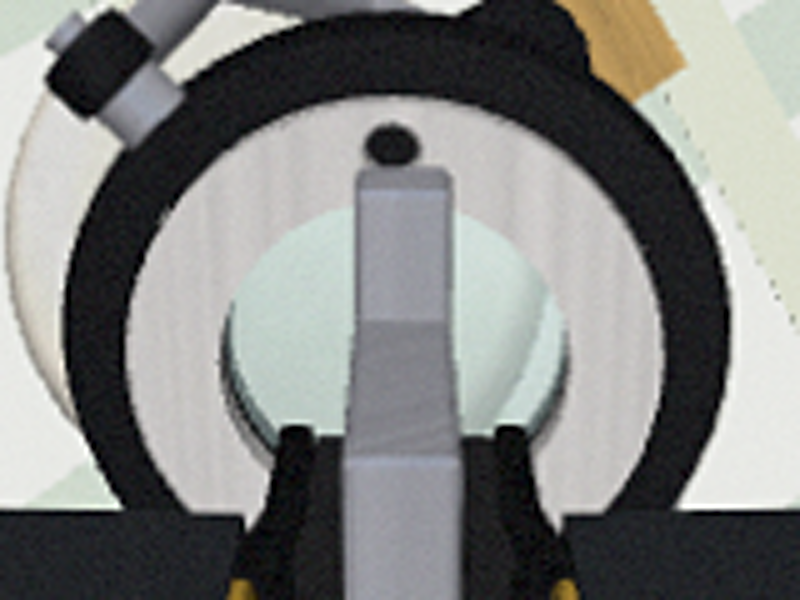

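View pics/s9.png

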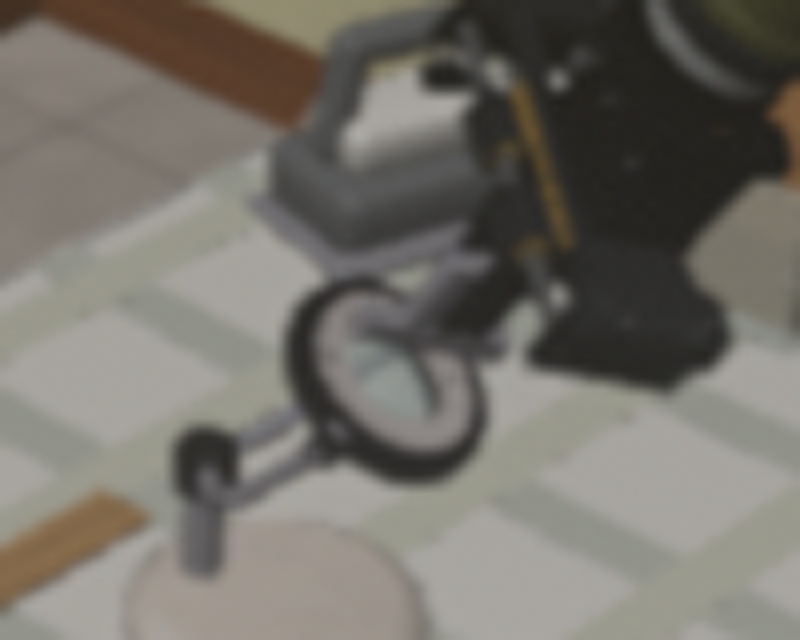

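View pics/t9.png

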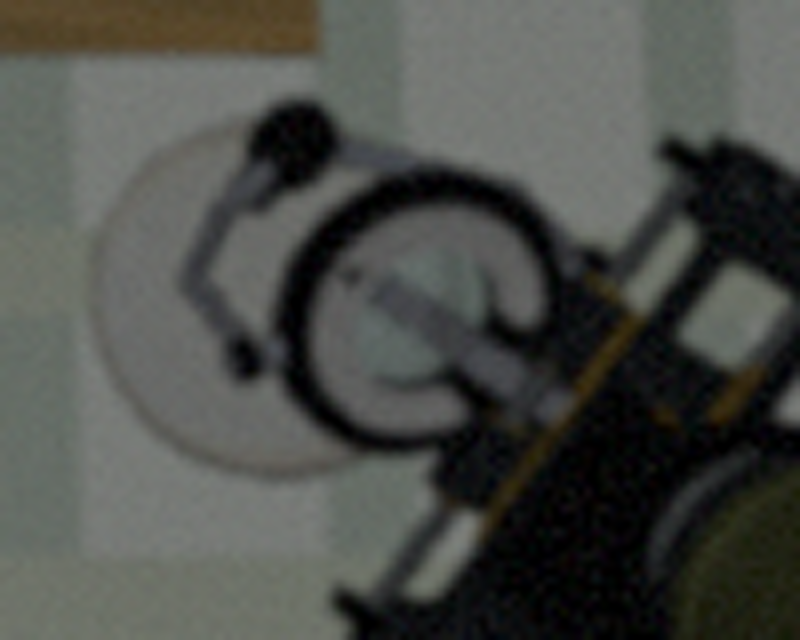

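Run:
```python
from rfit import *
W=np.load("w9.npz");p,Rm,o=pose()
def q(u,v,z):
    o_,d=ray(W,u,v,True);o_=Rm.T@(o_-p);d=Rm.T@d;return (o_+d*(z-o_[2])/d[2]).round(4)
H=edge_pts(W,235,(257,207));print(len(H));a=fit([(W,H)]);print(a);print("tool",(Rm.T@(a[0]-p)).round(4),(Rm.T@a[1]).round(3))
for z in (.109,.111,.113): print("hole",q(255,168.6,z),"ring top",q(255.5,158.8,z),q(202,208,z),q(309.3,208,z))
print("bar",q(257.5,177.3,.078),q(257.5,173.5,.0915))
# px of expected pin tip & of a hole at c0 in current tool
for x,z in((.032,.099),(.033,.111)): print(proj(W,p+Rm@[x,.0009,z],True))
```

```text
64
(array([ 0.61109686, -0.23302631,  0.14780399]), array([-0.71485533, -0.44074372,  0.54288749]), np.float64(4.386856294446974))
tool [0.0058 0.0003 0.1264] [-0.449 -0.112 -0.886]
hole [ 0.0355 -0.0013  0.109 ] ring top [ 0.0424 -0.001   0.109 ] [ 0.0062 -0.0402  0.109 ] [0.0062 0.0382 0.109 ]
hole [ 0.035  -0.0014  0.111 ] ring top [ 0.042 -0.001  0.111] [ 0.0054 -0.0406  0.111 ] [0.0055 0.0386 0.111 ]
hole [ 0.0346 -0.0014  0.113 ] ring top [ 0.0416 -0.001   0.113 ] [ 0.0047 -0.041   0.113 ] [0.0047 0.039  0.113 ]
bar [0.0373 0.0004 0.078 ] [0.0363 0.0004 0.0915]
[258.24317654 177.09955771]
[258.21490417 171.4198359 ]
```

Call:
drive_tool(
  commands=[
    [0.14,-0.08,0,0,0,-0.3,0],
    [0.13,-0.07,0,0,0,-0.3,0],
    [0,0,0.4,0,0,0,0],
    [0,0,0.4,0,0,0,0],
    [0,0,0.2,0,0,0,0],
    [0,0,0,0,0,0,0],
    [0,0,0,0,0,0,0],
  ],
)

```text
time_s: 9.8
tool_pos: [0.5486, -0.2499, 0.2437]
tool_rot: [155.7, -21.4, 65.9]
force: [0.7, -0.2, -0.7]
grip_width: 0.0114
```

Run:
```python
from goal import *
W=env.read_camera("wrist");p,Rm,o=pose();print(p,o["tool_rot"],o["time_s"],o["force"],o["grip_width"],np.round(o["qpos"],1))
np.savez("w10.npz",**W)
crop(W["img"],257,200,80,60,5,"w10.png")
T=env.read_camera("top");crop(T["img"],380,145,50,40,8,"t10.png")
print(rows(*goal(.002),1))
```

```text
[ 0.54862906 -0.25002726  0.24394514] [155.63451219 -21.42852232  65.87901065] 9.85 [-0.83380847  0.11201373 -0.56521979] 0.01177428477630745 [ 47.6   3.7 -14.9 111.6 -31.3  46.6  22.3]
([-0.04, 0.11, 0.03], [0.09, 0.08, 0.44])
```

View pics/w10.png

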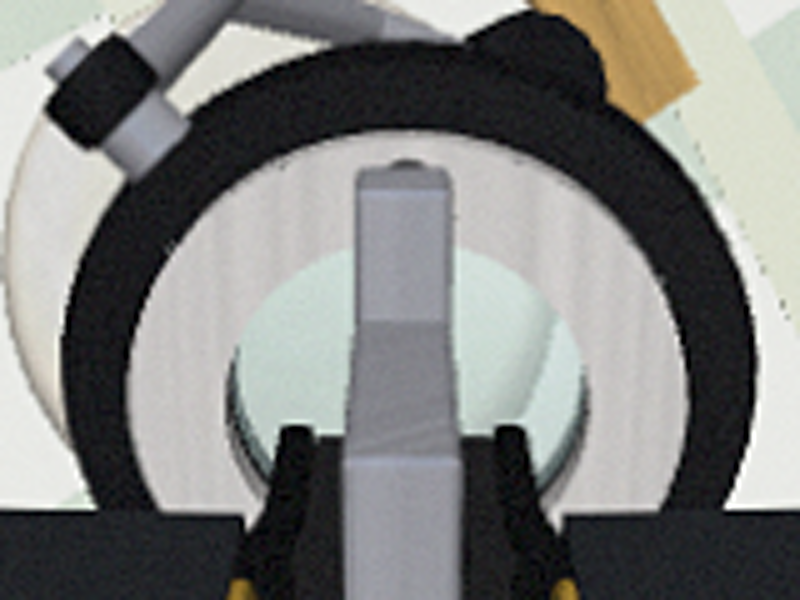

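Run:
```python
from goal import *
W=np.load("w10.npz");p,Rm,o=pose()
def q(u,v,z):
    o_,d=ray(W,u,v,True);o_=Rm.T@(o_-p);d=Rm.T@d;return (o_+d*(z-o_[2])/d[2]).round(4)
f=lambda x,y,z:q(177+(x+.5)/5-.5,140+(y+.5)/5-.5,z)
for z in (.100,.102,.104): print("holefar",f(407,158,z),"ringedge",f(407,130,z),"width",f(690,400,z)-f(128,400,z),f(690,400,z)[:2])
```

```text
holefar [0.0359 0.0008 0.1   ] ringedge [0.0397 0.0008 0.1   ] width [1.00e-04 7.97e-02 0.00e+00] [0.0009 0.041 ]
holefar [0.0354 0.0008 0.102 ] ringedge [0.0393 0.0008 0.102 ] width [0.     0.0806 0.    ] [0.     0.0415]
holefar [0.0349 0.0009 0.104 ] ringedge [0.0388 0.0009 0.104 ] width [0.     0.0814 0.    ] [-0.0008  0.0419]
```

Call:
drive_tool(
  commands=[
    [0,0.04,0.1,0,0,0,0],
    [0,0,0.1,0,0,0,0],
    [0,0,0.1,0,0,0,0],
    [0,0,0.1,0,0,0,0],
    [0,0,0,0,0,0,0],
    [0,0,0,0,0,0,0],
  ],
)

```text
time_s: 10.4
tool_pos: [0.5509, -0.2497, 0.2407]
tool_rot: [155.6, -21.4, 65.9]
force: [0.2, 0.3, -1.7]
grip_width: 0.0117
```

```bash
cat > chk.py <<'E'
from goal import *
import sys
k=sys.argv[1]
W=env.read_camera("wrist");p,Rm,o=pose();print(p,o["tool_rot"],o["time_s"],"Ftool",(Rm.T@o["force"]).round(1),"Mtool",(Rm.T@o["wrist_torque"]).round(2),o["grip_width"],np.round(o["qpos"],1))
np.savez(f"w{k}.npz",**W)
crop(W["img"],257,200,80,60,5,f"w{k}.png")
print("centre c0 in tool (mm)",(Rm.T@(c0-p)*1000).round(1))
E
python3 chk.py 11
```

```text
[ 0.55096368 -0.24971011  0.24081935] [155.62170456 -21.42324775  65.88073703] 10.45 Ftool [-1.1 -0.4  0.4] Mtool [ 0.49 -0.54 -0.05] 0.01152668641807278 [ 47.5   4.1 -15.  111.6 -31.2  46.1  22.3]
centre c0 in tool (mm) [-1.3  0.6 97.4]
```

View pics/w11.png

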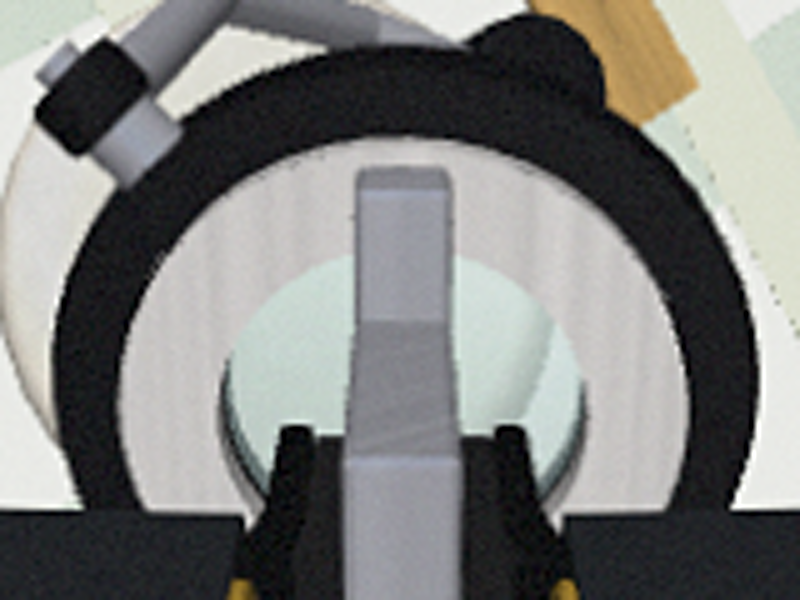

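Call:
drive_tool(
  commands=[
    [0,0,0.1,0,0,0,0],
    [0,0,0.1,0,0,0,0],
    [0,0,0,0,0,0,0],
  ],
)

```text
time_s: 10.7
tool_pos: [0.552, -0.2493, 0.2389]
tool_rot: [155.6, -21.4, 65.9]
force: [-0.2, 0.0, -1.9]
grip_width: 0.0116
```

```bash
python3 chk.py 12
```

```text
[ 0.55199936 -0.24935897  0.23901464] [155.63242055 -21.42542932  65.88252482] 10.75 Ftool [-0.9  0.2  0.8] Mtool [ 0.55 -0.46 -0.02] 0.011243250608765342 [ 47.4   4.3 -15.  111.6 -31.2  45.9  22.3]
centre c0 in tool (mm) [-1.4  0.7 95.2]
```

Call:
drive_tool(
  commands=[
    [0,0,0.1,0,0,0,0],
    [0,0,0.1,0,0,0,0],
    [0,0,0,0,0,0,0],
  ],
)

```text
time_s: 11.0
tool_pos: [0.5531, -0.2493, 0.2375]
tool_rot: [155.6, -21.4, 65.9]
force: [-0.1, 0.1, -0.9]
grip_width: 0.0112
```

```bash
python3 chk.py 13; python3 -c "
from h import *
T=env.read_camera('top');crop(T['img'],380,145,50,40,8,'t13.png')
S=env.read_camera('side');crop(S['img'],300,110,50,40,8,'s13.png')"
```

```text
[ 0.55305508 -0.24924194  0.23749122] [155.61514986 -21.42290758  65.87689674] 11.05 Ftool [-0.  -0.7 -0.1] Mtool [ 0.47 -0.45 -0.03] 0.011492208956212314 [ 47.4   4.5 -15.1 111.6 -31.2  45.6  22.3]
centre c0 in tool (mm) [-1.3  0.5 93.4]
```

View pics/w13.png

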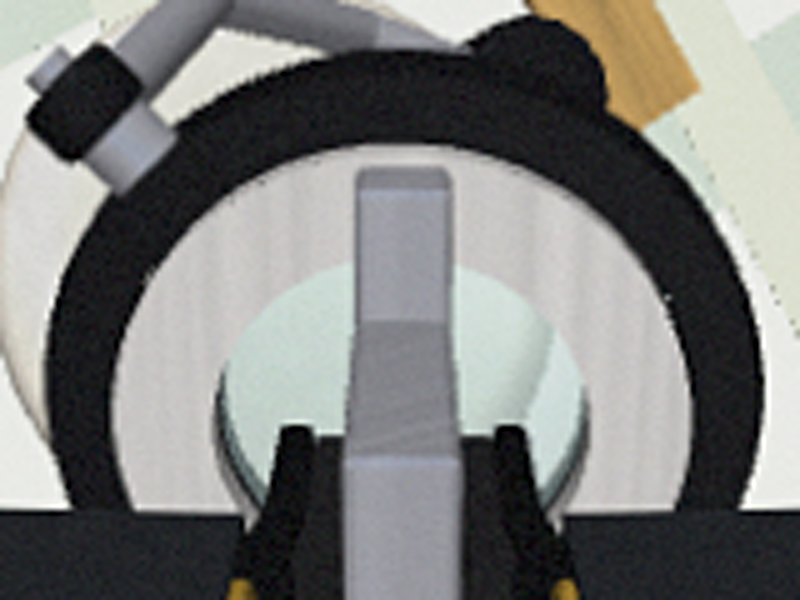

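View pics/s13.png

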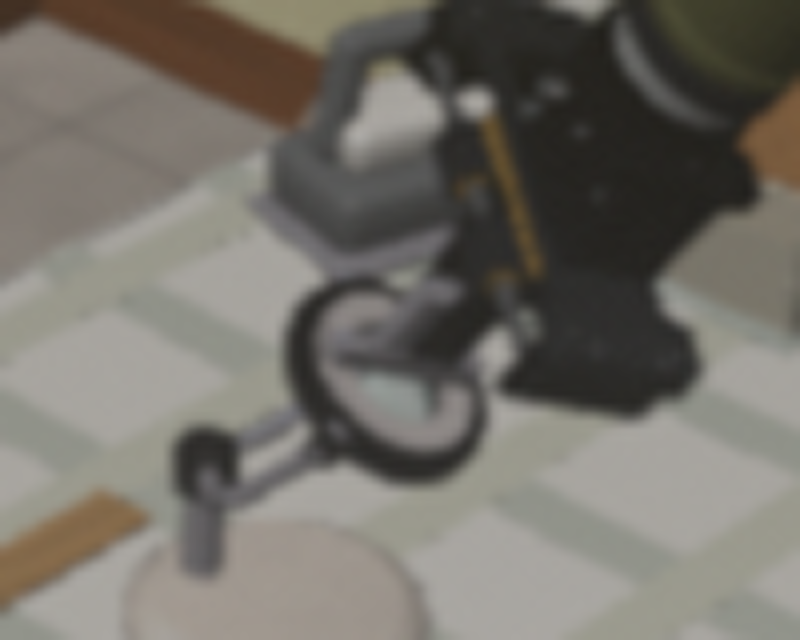

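Call:
drive_tool(
  commands=[
    [0,0,0.1,0,0,0,0],
    [0,0,0,0,0,0,0],
  ],
)

```text
time_s: 11.32
tool_pos: [0.5534, -0.2493, 0.237]
tool_rot: [155.6, -21.4, 65.9]
force: [-3.3, 0.1, 3.3]
grip_width: 0.0116
```

Call:
drive_tool(
  commands=[
    [0,0,0.1,0,0,0,0],
    [0,0,0,0,0,0,0],
  ],
)

```text
time_s: 11.48
tool_pos: [0.5537, -0.2494, 0.2366]
tool_rot: [155.6, -21.4, 65.9]
force: [-7.5, 0.4, 6.8]
grip_width: 0.0114
```

```bash
python3 chk.py 14
```

```text
[ 0.5536545  -0.24939021  0.23663747] [155.60917407 -21.40901791  65.87839121] 11.5333 Ftool [ 0.  -3.5 -8.8] Mtool [ 1.17 -0.18 -0.09] 0.011304847287300574 [ 47.3   4.6 -15.1 111.6 -31.2  45.5  22.3]
centre c0 in tool (mm) [-1.1  0.2 92.4]
```

View pics/w14.png

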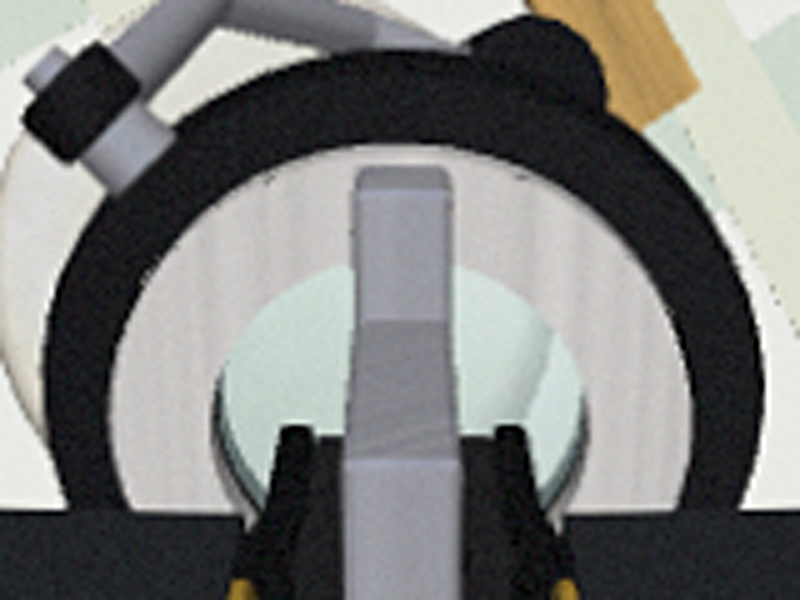

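Call:
drive_tool(
  commands=[
    [0,0,-0.08,0,0,0,0],
    [0,0.01,0,0,0,2,0],
    [0,0.01,0,0,0,3,0],
    [0,0.01,0,0,0,3,0],
    [0,0.01,0,0,0,3,0],
    [0,0.01,0,0,0,3,0],
    [0,0,0,0,0,0,0],
  ],
)

```text
time_s: 12.12
tool_pos: [0.5536, -0.2494, 0.2369]
tool_rot: [161.5, -26.6, 51.5]
force: [-4.9, 0.0, 3.9]
grip_width: 0.0111
```

```bash
python3 chk.py 15
```

```text
[ 0.55357644 -0.24939791  0.23696239] [161.4777406  -26.55436577  51.61793054] 12.1667 Ftool [-1.8 -2.7 -6.2] Mtool [ 0.99 -0.57 -0.18] 0.011483616415829323 [ 46.7   4.6 -14.4 111.6 -31.3  45.6   8.3]
centre c0 in tool (mm) [-1.1  0.5 92.7]
```

View pics/w15.png

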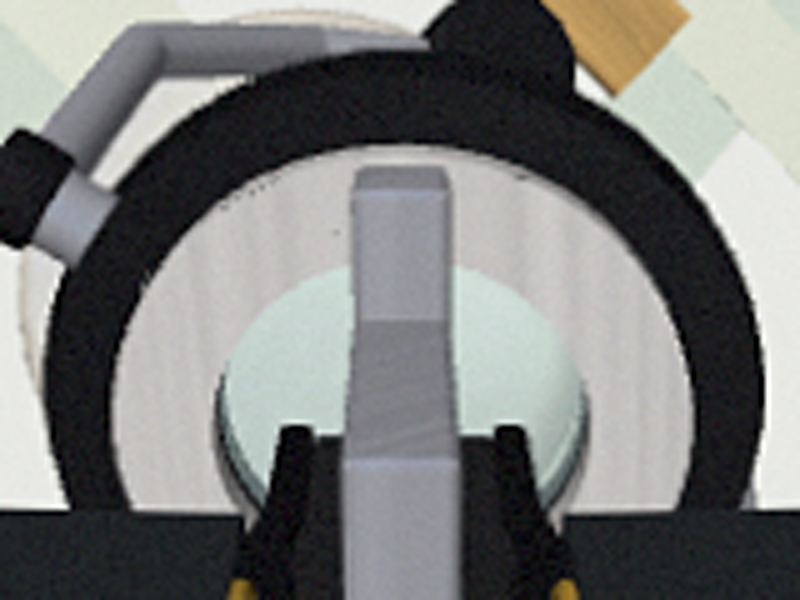

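Call:
drive_tool(
  commands=[
    [0,0.01,0,0,0,3,0],
    [0,0.01,0,0,0,3,0],
    [0,0,0,0,0,3,0],
    [0,0.01,0,0,0,3,0],
    [0,0.01,0,0,0,3,0],
    [0,0,0,0,0,3,0],
    [0,0.01,0,0,0,3,0],
    [0,0.01,0,0,0,3,0],
    [0,0,0,0,0,0,0],
  ],
)

```text
time_s: 12.92
tool_pos: [0.5538, -0.2497, 0.237]
tool_rot: [174.8, -31.6, 24.6]
force: [-6.0, 0.9, 4.2]
grip_width: 0.0116
```

```bash
python3 chk.py 16
```

```text
[ 0.55376457 -0.24974979  0.23703347] [174.78687414 -31.5902468   24.69449611] 12.9667 Ftool [-3.4 -2.2 -8. ] Mtool [ 0.84 -0.92 -0.21] 0.011272697301111143 [ 45.7   4.6 -13.3 111.5 -31.4  45.7 -15.6]
centre c0 in tool (mm) [-0.8  0.6 92.7]
```

View pics/w16.png

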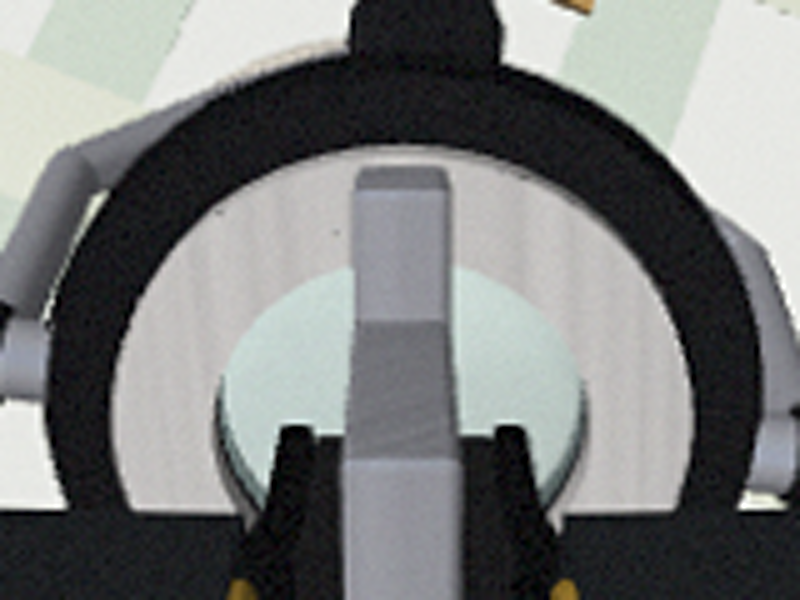

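Call:
drive_tool(
  commands=[
    [0,0,0,0,0,2,0],
    [0,0,0,0,0,2,0],
    [0,0,0,0,0,2,0],
    [0,0,0,0,0,2,0],
    [0,0,0,0,0,0,0],
  ],
)

```text
time_s: 13.38
tool_pos: [0.5538, -0.2498, 0.2371]
tool_rot: [179.8, -32.0, 15.2]
force: [-7.2, 0.3, 4.3]
grip_width: 0.0115
```

```bash
python3 chk.py 17
```

```text
[ 0.55378844 -0.2498055   0.23706268] [179.72372103 -31.97538731  15.31196842] 13.4333 Ftool [-2.8 -3.2 -6.4] Mtool [ 0.62 -0.97 -0.18] 0.011604710321872084 [ 45.3   4.6 -13.  111.5 -31.4  45.7 -23.6]
centre c0 in tool (mm) [-0.8  0.6 92.7]
```

Call:
drive_tool(
  commands=[
    [0,0,0,0,0,2,0],
    [0,0,0,0,0,2,0],
    [0,0,0,0,0,0,0],
  ],
)

```text
time_s: 13.68
tool_pos: [0.5538, -0.2498, 0.2371]
tool_rot: [-177.8, -31.9, 10.6]
force: [-6.3, 0.2, 4.5]
grip_width: 0.0115
```

```bash
python3 chk.py 18
```

```text
[ 0.55378437 -0.24981506  0.23705091] [-177.80281153  -31.90163902   10.62995372] 13.7333 Ftool [-3.7 -2.3 -7.4] Mtool [ 0.56 -1.1  -0.31] 0.011618683862402425 [ 45.1   4.5 -12.8 111.6 -31.4  45.7 -27.5]
centre c0 in tool (mm) [-0.7  0.6 92.7]
```

Call:
drive_tool(
  commands=[
    [0,0,0,0,0,2,0],
    [0,0,0,0,0,2,0],
    [0,0,0,0,0,0,0],
  ],
)

```text
time_s: 13.98
tool_pos: [0.5538, -0.2496, 0.2371]
tool_rot: [-175.4, -31.6, 6.1]
force: [-7.6, 0.2, 5.3]
grip_width: 0.0119
```

```bash
python3 chk.py 19
```

```text
[ 0.55379619 -0.24965299  0.23705615] [-175.45669007  -31.63768786    6.15243872] 14.0333 Ftool [-3.5 -2.3 -8.3] Mtool [ 0.36 -1.11 -1.1 ] 0.011944174905362316 [ 44.9   4.5 -12.6 111.6 -31.4  45.7 -31.4]
centre c0 in tool (mm) [-0.6  0.8 92.7]
```

Call:
drive_tool(
  commands=[
    [0,0,0,0,0,2,0],
    [0,0,0,0,0,2,0],
    [0,0,0,0,0,0,0],
  ],
)

```text
time_s: 14.28
tool_pos: [0.5541, -0.2496, 0.2372]
tool_rot: [-173.0, -31.3, 1.5]
force: [-6.6, -0.4, 5.4]
grip_width: 0.0122
```

```bash
python3 chk.py 20
```

```text
[ 0.55409707 -0.24959086  0.2373003 ] [-173.05394081  -31.27188665    1.52111859] 14.3333 Ftool [-3.7 -1.4 -6.8] Mtool [ 0.34 -1.09 -1.15] 0.012632296600286962 [ 44.8   4.5 -12.5 111.5 -31.4  45.7 -35.4]
centre c0 in tool (mm) [-1.   0.9 92.7]
```

View pics/w20.png

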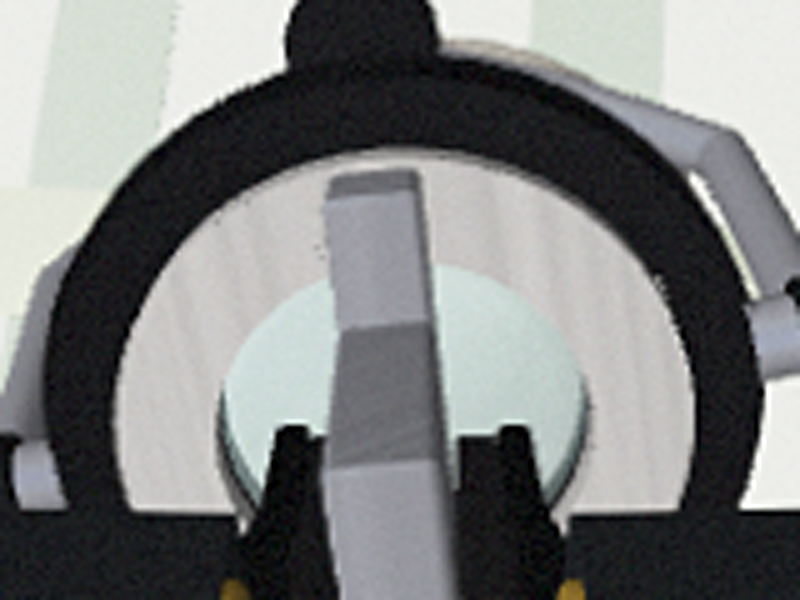

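Call:
drive_tool(
  commands=[
    [0,0,0,0,0,-2,0],
    [0,0,0,0,0,-2,0],
    [0,0,0,0,0,-1,0],
    [0,0,0,0,0,0,0],
  ],
)

```text
time_s: 14.67
tool_pos: [0.5541, -0.2498, 0.2372]
tool_rot: [-176.0, -31.8, 7.2]
force: [-5.5, 0.6, 4.3]
grip_width: 0.0118
```

```bash
python3 chk.py 21
```

```text
[ 0.55407428 -0.24976145  0.23723951] [-176.00684413  -31.7679445     7.18980471] 14.7167 Ftool [-2.1 -1.1 -6.4] Mtool [ 0.37 -0.99 -0.49] 0.011872269540249275 [ 45.    4.5 -12.7 111.5 -31.5  45.7 -30.5]
centre c0 in tool (mm) [-1.1  0.6 92.7]
```

View pics/w21.png

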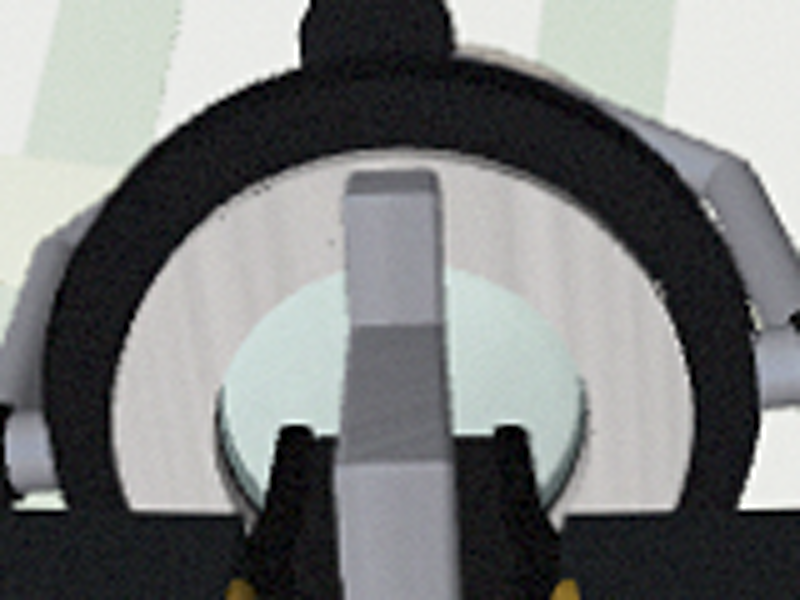

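Call:
drive_tool(
  commands=[
    [0,0,0,0,0,-1.5,0],
    [0,0,0,0,0,-1,0],
    [0,0,0,0,0,0,0],
  ],
)

```text
time_s: 14.97
tool_pos: [0.5541, -0.2499, 0.2374]
tool_rot: [-177.5, -31.9, 10.0]
force: [-5.8, 0.1, 4.5]
grip_width: 0.0117
```

```bash
python3 chk.py 22
```

```text
[ 0.55405661 -0.24995923  0.23736495] [-177.48736363  -31.93276696    9.99544614] 15.0167 Ftool [-2.5 -1.7 -6.3] Mtool [ 0.47 -0.86 -0.03] 0.012399267007520517 [ 45.1   4.5 -12.8 111.5 -31.5  45.7 -28. ]
centre c0 in tool (mm) [-1.1  0.4 92.9]
```

View pics/w22.png

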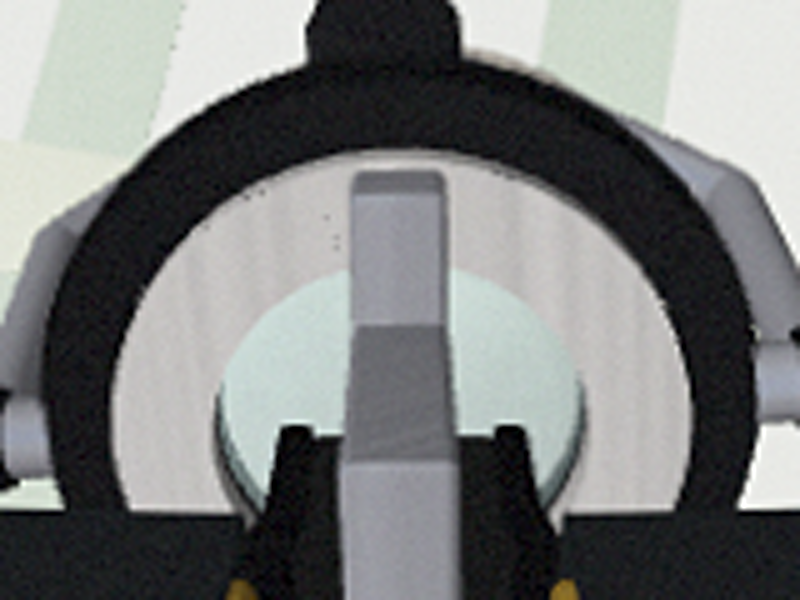

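Call:
drive_tool(
  commands=[
    [0,0,-0.3,0,0,0,0],
    [0,0,-0.3,0,0,0,0],
    [0,0,-0.5,0,0,0,0],
    [0,0,-1,0,0,0,0],
    [0,0,-1.5,0,0,0,0],
    [0,0,-1.5,0,0,0,0],
    [0,0,0,0,0,0,0],
    [0,0,0,0,0,0,0],
  ],
)

```text
time_s: 15.68
tool_pos: [0.5282, -0.2574, 0.2812]
tool_rot: [-177.6, -32.0, 10.0]
force: [0.5, 0.0, -1.4]
grip_width: 0.0114
```

```bash
python3 chk.py 23
```

```text
[ 0.52812311 -0.25675209  0.28015985] [-177.51131572  -31.94305916    9.98088484] 15.7333 Ftool [ 0.4 -0.3  0.1] Mtool [ 0.02 -0.78  0.1 ] 0.01176733585493999 [ 46.7   0.2 -11.5 110.8 -31.2  51.5 -28.1]
centre c0 in tool (mm) [ -1.1   0.4 143.4]
```

View pics/w23.png

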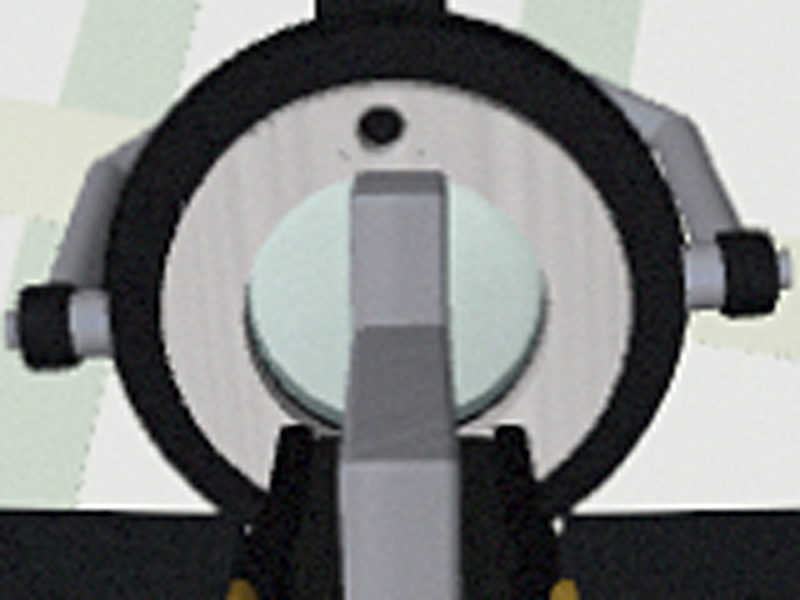

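Run:
```python
from goal import *
x=np.array([-n[0]*n[2],-n[1]*n[2],n[0]**2+n[1]**2]);x/=np.linalg.norm(x);y=np.cross(n,x)
def ang(v): return np.arctan2(v@x,v@y)
W=np.load("w23.npz")
h=onpl(W,252.8,164.8,c0,n,True);cL=onpl(W,177+162.5/5-.5,140+290/5,c0,n,True);cR=onpl(W,177+634.5/5-.5,140+290/5,c0,n,True);top=onpl(W,177+395/5,140+81/5-.5,c0,n,True)
print("hole",(h-c0),np.linalg.norm(h-c0),"ring mid",((cL+cR)/2).round(4),np.linalg.norm(top-c0))
p,Rm,o=pose()
m=c0+Rm[:,1]*(((cL+cR)/2-c0)@Rm[:,1])
print("end ang",ang(h-c0),ang(h-m))
for k,u,v in (("w1",254,15.2),("w2",215.6,87.8)):
    W=np.load(k+".npz");a=onpl(W,u,v,c0,n,True);b=onpl(W,*{"w1":(303.,69.2),"w2":(273.2,139.2)}[k],c0,n,True);print("start",ang(a-b))
print("tool",ang(Rm[:,0]))
```

```text
hole [0.02720441 0.00693635 0.01754591] 0.033106671980391154 ring mid [ 0.6047 -0.238   0.1603] 0.040585775568277575
end ang 1.58080363266974 1.561735374000154
start 0.762227975555732
start 0.7535640532931115
tool 1.644811356753072
```

Run:
```python
from goal import *
print(rows([.52,-.12,.33],down(45),10))
```

```text
([0.68, -1.26, -0.32], [0.74, -3.16, -3.34])
```

Call:
drive_tool(
  commands=[
    [0.68,-1.26,-0.32,0.74,-3.16,-3.34,0],
    [0.68,-1.26,-0.32,0.74,-3.16,-3.34,0],
    [0.68,-1.26,-0.32,0.74,-3.16,-3.34,0],
    [0.68,-1.26,-0.32,0.74,-3.16,-3.34,0],
    [0.68,-1.26,-0.32,0.74,-3.16,-3.34,0],
    [0.68,-1.26,-0.32,0.74,-3.16,-3.34,0],
    [0.68,-1.26,-0.32,0.74,-3.16,-3.34,0],
    [0.68,-1.26,-0.32,0.74,-3.16,-3.34,0],
    [0.68,-1.26,-0.32,0.74,-3.16,-3.34,0],
    [0.68,-1.26,-0.32,0.74,-3.16,-3.34,0],
    [0,0,0,0,0,0,0],
    [0,0,0,0,0,0,0],
  ],
)

```text
time_s: 16.73
tool_pos: [0.5208, -0.1187, 0.3288]
tool_rot: [-179.9, -0.1, 45.2]
force: [0.7, -0.5, -0.9]
grip_width: 0.0117
```

Run:
```python
from goal import *
p,Rm,o=pose();print(p,o["tool_rot"],o["time_s"],np.round(o["qpos"],1),o["force"])
print(rows([.5448,.2474,.28],down(91.4),12))
```

```text
[ 0.52083072 -0.11874884  0.32880663] [-1.79935321e+02 -1.15096662e-01  4.51552746e+01] 16.7333 [ 32.4   4.5 -23.5  95.7   1.7  80.1 -36.2] [ 0.70225574 -0.51409122 -0.85944438]
([2.95, -1.07, 0.41], [-0.0, -0.01, -3.85])
```

Call:
drive_tool(
  commands=[
    [2.95,-1.07,0.41,0,0,-3.85,0],
    [2.95,-1.07,0.41,0,0,-3.85,0],
    [2.95,-1.07,0.41,0,0,-3.85,0],
    [2.95,-1.07,0.41,0,0,-3.85,0],
    [2.95,-1.07,0.41,0,0,-3.85,0],
    [2.95,-1.07,0.41,0,0,-3.85,0],
    [2.95,-1.07,0.41,0,0,-3.85,0],
    [2.95,-1.07,0.41,0,0,-3.85,0],
    [2.95,-1.07,0.41,0,0,-3.85,0],
    [2.95,-1.07,0.41,0,0,-3.85,0],
    [2.95,-1.07,0.41,0,0,-3.85,0],
    [2.95,-1.07,0.41,0,0,-3.85,0],
    [0,0,0,0,0,0,0],
    [0,0,0,0,0,0,0],
  ],
)

```text
time_s: 17.9
tool_pos: [0.5442, 0.2462, 0.2796]
tool_rot: [-179.9, -0.1, 91.3]
force: [0.9, -1.0, -0.3]
grip_width: 0.0117
```

Run:
```python
from goal import *
W=env.read_camera("wrist");p,Rm,o=pose();print(p,o["tool_rot"],o["time_s"],np.round(o["qpos"],1),o["force"])
np.savez("w24.npz",**W);crop(W["img"],265,200,80,60,5,"w24.png")
print(rows([.5448,.2474,.175],down(91.4),4))
W6=np.load("w6.npz");crop(W6["img"],265,200,80,60,5,"w6d.png")
```

```text
[0.5453144  0.24420548 0.27970712] [-1.79987245e+02 -1.00777911e-02  9.11016286e+01] 17.95 [  7.7  16.6 -41.3  90.8  11.2  76.8 -33.9] [ 0.75785899 -0.09840142 -1.86380344]
([0.08, -0.01, 2.62], [-0.0, -0.0, -0.07])
```

View pics/w24.png

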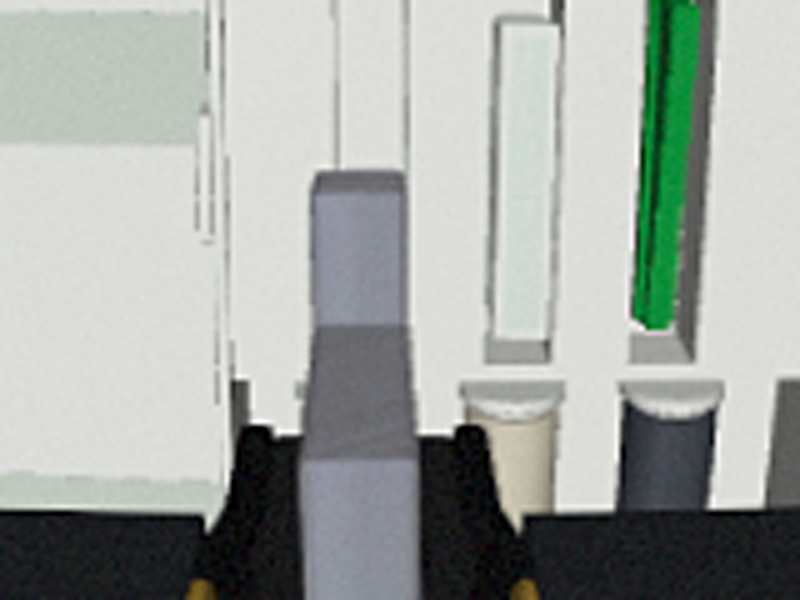

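View pics/w6d.png

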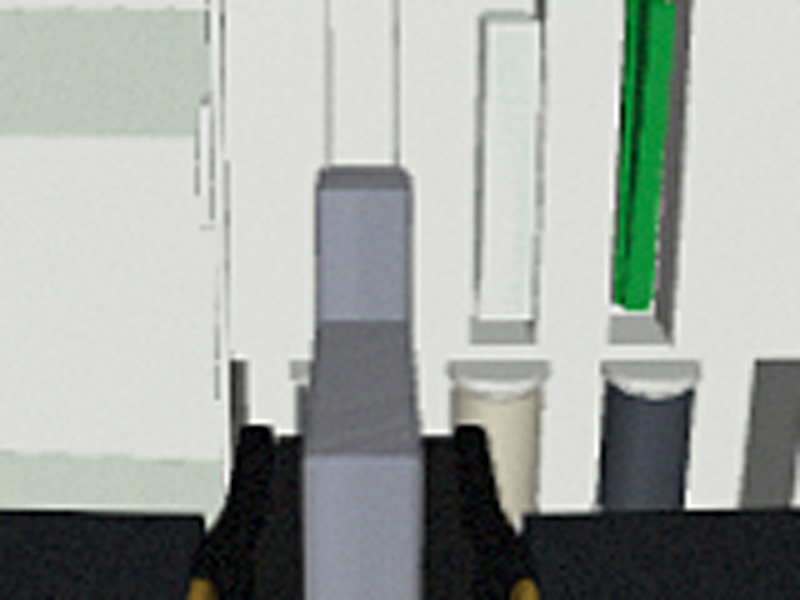

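Call:
drive_tool(
  commands=[
    [0,0,0,0,0,0,0],
    [0,0,0,0,0,0,0],
    [0,0,0,0,0,0,0],
  ],
)

```text
time_s: 18.2
tool_pos: [0.5458, 0.2436, 0.2806]
tool_rot: [180.0, -0.0, 91.0]
force: [0.4, 0.3, -1.0]
grip_width: 0.0111
```

Run:
```python
from goal import *
W=env.read_camera("wrist");p,Rm,o=pose();print(p,o["tool_rot"],o["time_s"])
np.savez("w25.npz",**W);crop(W["img"],265,200,80,60,5,"w25.png")
for i in range(3):
    env.read_camera("wrist");print(pose()[0].round(4))
for k in("w6","w25"):
    V=np.load(k+".npz");P=V["pose"];print(k,P[:3,3].round(4))
```

```text
[0.54564062 0.24400609 0.28072536] [ 1.79957881e+02 -2.84907573e-02  9.10602775e+01] 18.25
[0.5454 0.2444 0.2808]
[0.5453 0.2447 0.2808]
[0.5452 0.2449 0.2808]
w6 [0.5427 0.3295 0.3901]
w25 [0.5446 0.3251 0.3734]
```

View pics/w25.png

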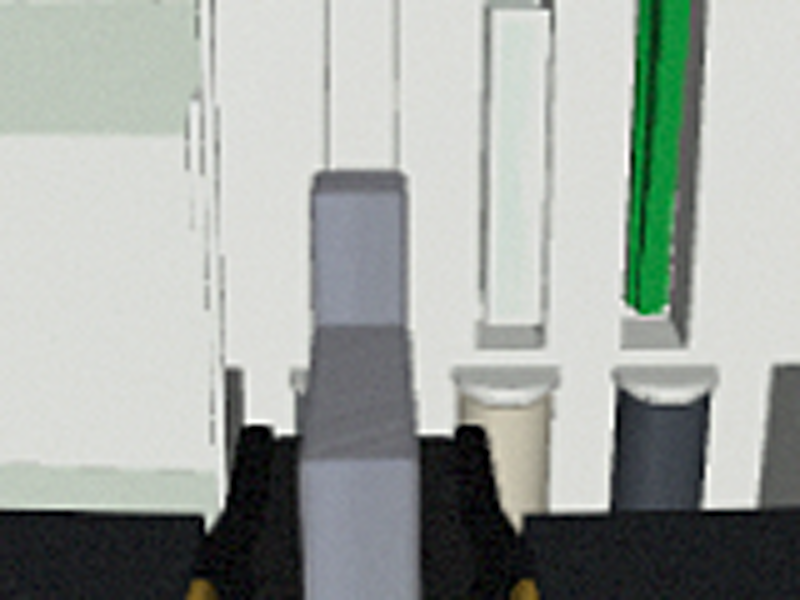

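Call:
drive_tool(
  commands=[
    [0.04,0.02,2.6,0,0,0,0],
    [0.04,0.02,2.6,0,0,0,0],
    [0.04,0.02,2.6,0,0,0,0],
    [0.04,0,2.6,0,0,-0.1,0],
    [0,0,0,0,0,0,0],
    [0,0,0,0,0,0,0],
    [0,0,0,0,0,0,0],
    [0,0,0,0,0,0,0],
    [0,0,0,0,0,0,0],
  ],
)

```text
time_s: 19.15
tool_pos: [0.5465, 0.2477, 0.1788]
tool_rot: [179.8, -0.1, 91.3]
force: [0.2, 0.4, -0.6]
grip_width: 0.0113
```

Run:
```python
from goal import *
W=env.read_camera("wrist");p,Rm,o=pose();print(p,o["tool_rot"],o["time_s"],o["force"])
np.savez("w26.npz",**W);crop(W["img"],265,190,80,60,5,"w26.png")
print(rows([.5448,.2468,.135],down(91.3),4))
S=env.read_camera("side");crop(S["img"],205,190,50,40,8,"s26.png")
```

```text
[0.54631134 0.24757677 0.1784549 ] [ 1.79820970e+02 -8.70278861e-02  9.13146612e+01] 19.2 [-0.12102901  0.65169631 -0.41829655]
([-0.02, -0.04, 1.09], [0.04, -0.02, 0.0])
```

View pics/w26.png

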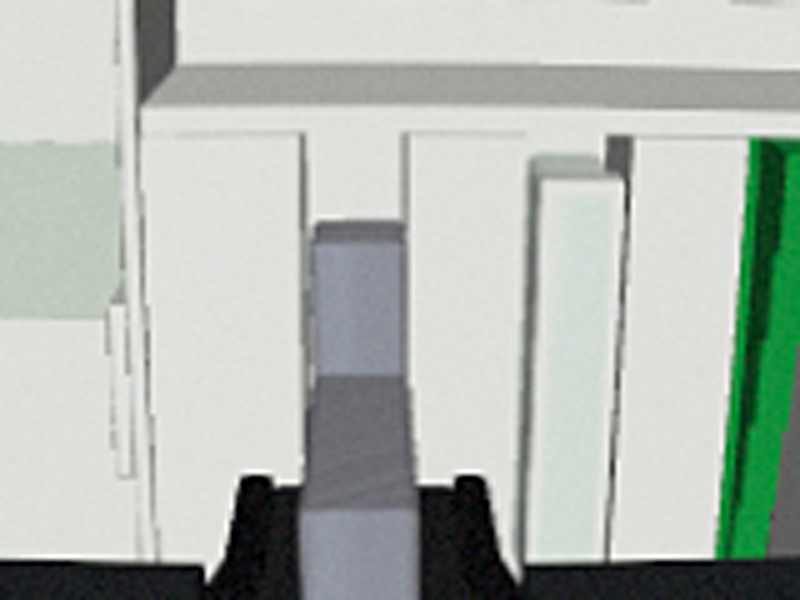

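View pics/s26.png

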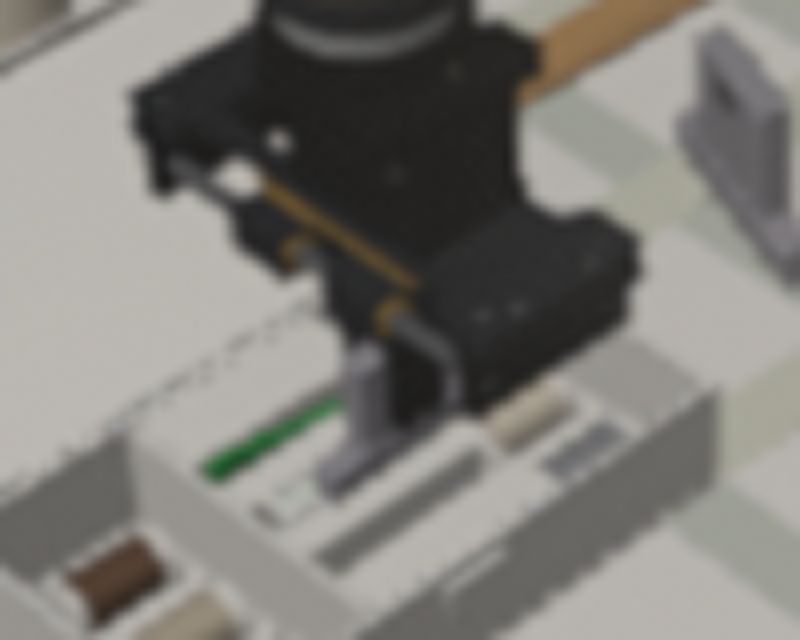

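Call:
drive_tool(
  commands=[
    [-0.02,-0.04,1,0,0,0,0],
    [-0.02,-0.04,1,0,0,0,0],
    [0,0,0.5,0,0,0,0],
    [0,0,0,0,0,0,0],
    [0,0,0,0,0,0,0],
    [0,0,0,0,0,0,0],
  ],
)

```text
time_s: 19.75
tool_pos: [0.5448, 0.2469, 0.1517]
tool_rot: [180.0, -0.1, 91.3]
force: [-0.8, 0.3, -2.1]
grip_width: 0.0116
```

Run:
```python
from goal import *
W=env.read_camera("wrist");p,Rm,o=pose();print(p,o["tool_rot"],o["time_s"],o["force"])
np.savez("w27.npz",**W);crop(W["img"],265,200,80,60,5,"w27.png")
```

```text
[0.54490003 0.24694504 0.15192541] [ 1.79957756e+02 -5.89965189e-02  9.13259118e+01] 19.8 [ 0.51979397  0.34624594 -1.6200619 ]
```

View pics/w27.png

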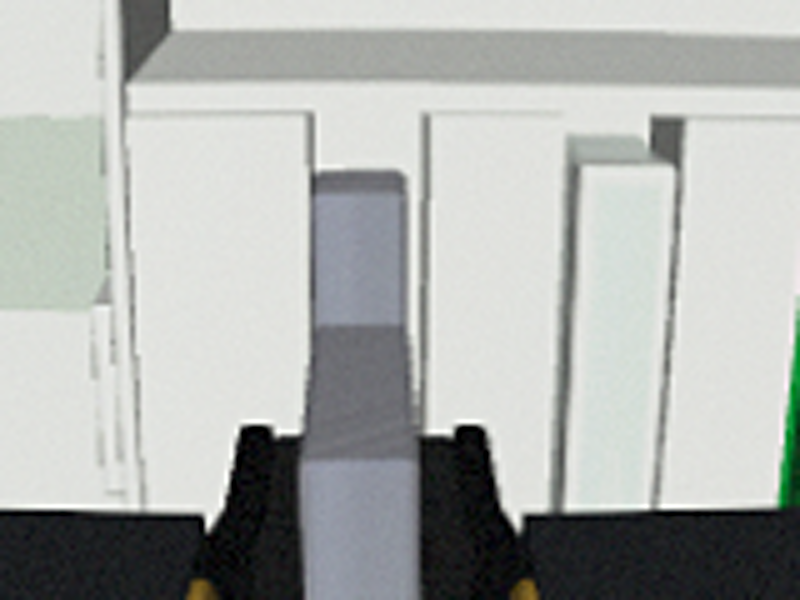

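Call:
drive_tool(
  commands=[
    [0,0.09,0,0,0,0,0],
    [0,0,0.3,0,0,0,0],
    [0,0,0.3,0,0,0,0],
    [0,0,0.3,0,0,0,0],
    [0,0,0,0,0,0,0],
    [0,0,0,0,0,0,0],
  ],
)

```text
time_s: 20.3
tool_pos: [0.5454, 0.2467, 0.1423]
tool_rot: [-180.0, -0.0, 91.3]
force: [-0.6, -0.5, -0.9]
grip_width: 0.0116
```

Run:
```python
from goal import *
W=env.read_camera("wrist");p,Rm,o=pose();print(p,o["tool_rot"],o["time_s"],o["force"])
np.savez("w28.npz",**W);crop(W["img"],265,200,80,60,5,"w28.png")
```

```text
[0.54555935 0.24676903 0.14258357] [ 1.79992789e+02 -4.22147671e-02  9.13212155e+01] 20.35 [ 0.27017175 -0.23319302 -0.67041708]
```

View pics/w28.png

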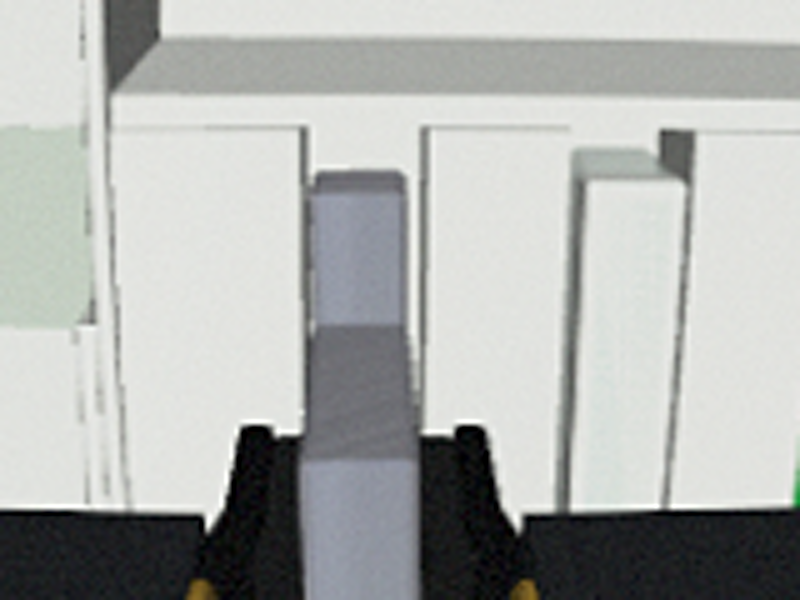

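Call:
drive_tool(
  commands=[
    [0,0.03,0.3,0,0,0,0],
    [0,0,0.3,0,0,0,0],
    [0,0,0.3,0,0,0,0],
    [0,0,0.15,0,0,0,0],
    [0,0,0,0,0,0,0],
    [0,0,0,0,0,0,0],
  ],
)

```text
time_s: 20.85
tool_pos: [0.5459, 0.2468, 0.132]
tool_rot: [180.0, -0.0, 91.3]
force: [-0.1, 0.1, -0.3]
grip_width: 0.0115
```

Call:
drive_tool(
  commands=[
    [0,0,0.1,0,0,0,0],
    [0,0,0,0,0,0,0],
  ],
)

```text
time_s: 21.02
tool_pos: [0.546, 0.2468, 0.1312]
tool_rot: [180.0, -0.0, 91.3]
force: [-0.3, 0.2, -0.7]
grip_width: 0.0115
```

Call:
drive_tool(
  commands=[
    [0,0,0.1,0,0,0,0],
    [0,0,0,0,0,0,0],
  ],
)

```text
time_s: 21.18
tool_pos: [0.546, 0.2468, 0.1302]
tool_rot: [180.0, -0.0, 91.3]
force: [-0.4, -0.1, -0.8]
grip_width: 0.0115
```

Same height as at the pick; feel for the slot floor.

Call:
drive_tool(
  commands=[
    [0,0,0.07,0,0,0,0],
    [0,0,0,0,0,0,0],
    [0,0,0,0,0,0,0],
  ],
)

```text
time_s: 21.43
tool_pos: [0.546, 0.2468, 0.1298]
tool_rot: [180.0, -0.0, 91.3]
force: [-1.4, -0.2, 1.5]
grip_width: 0.0117
```

Run:
```python
from goal import *
W=env.read_camera("wrist");p,Rm,o=pose();print(p,o["tool_rot"],o["time_s"],o["force"])
np.savez("w29.npz",**W);crop(W["img"],265,200,80,60,5,"w29.png")
```

```text
[0.54601852 0.24680995 0.12982111] [ 1.79964096e+02 -3.91563631e-02  9.13182105e+01] 21.4833 [-0.31369909 -0.42753849  1.28206089]
```

View pics/w29.png

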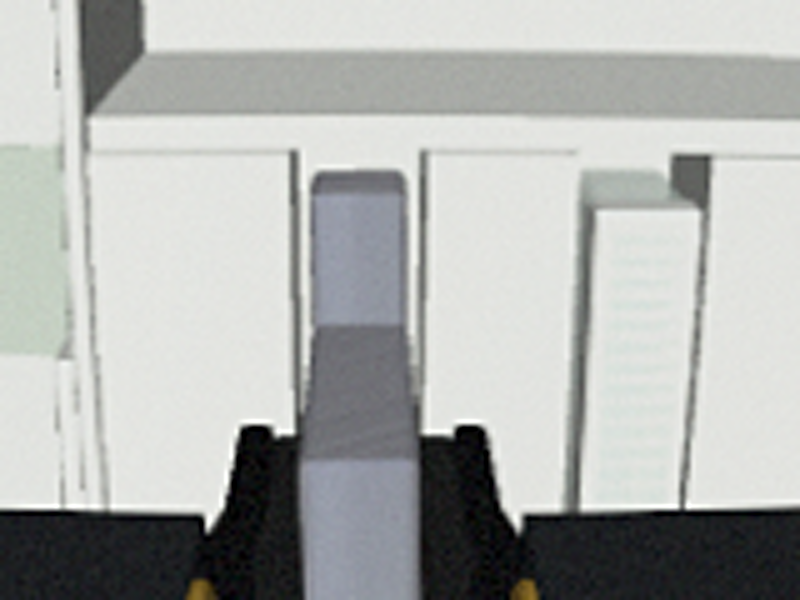

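Call:
drive_tool(
  commands=[
    [0,0,0,0,0,0,0.2],
    [0,0,0,0,0,0,0.3],
    [0,0,0,0,0,0,0.45],
    [0,0,0,0,0,0,0.45],
    [0,0,0,0,0,0,0.45],
    [0,0,0,0,0,0,0.45],
  ],
)

```text
time_s: 21.98
tool_pos: [0.546, 0.2468, 0.1295]
tool_rot: [180.0, -0.0, 91.3]
force: [0.1, -0.4, -0.7]
grip_width: 0.0372
```

Call:
drive_tool(
  commands=[
    [0,0,-0.5,0,0,0,0.45],
    [0,0,-1,0,0,0,0.45],
    [0,0,-2,0,0,0,0.45],
    [0,0,-2.5,0,0,0,0.45],
    [0,0,-3,0,0,0,0.45],
    [-1,0,-3,0,0,0,0.45],
    [-2,0,-3,0,0,0,0.45],
    [-3,0,0,0,0,0,0.45],
    [-3,0,0,0,0,0,0.45],
    [0,0,0,0,0,0,0.45],
    [0,0,0,0,0,0,0.45],
    [0,0,0,0,0,0,0.45],
  ],
)

```text
time_s: 22.98
tool_pos: [0.5479, 0.1573, 0.2802]
tool_rot: [179.9, -0.1, 91.3]
force: [0.1, 0.3, -0.2]
grip_width: 0.0388
```

Run:
```python
from goal import *
W=env.read_camera("wrist");p,Rm,o=pose();print(p,o["tool_rot"],o["time_s"],o["force"])
np.savez("w30.npz",**W);crop(W["img"],285,95,80,60,5,"w30.png")
S=env.read_camera("side");crop(S["img"],205,200,50,40,8,"s30.png")
T=env.read_camera("top");cv2.imwrite("pics/t30.png",T["img"])
```

```text
[0.54767546 0.15807712 0.28003548] [ 1.79946225e+02 -9.80193211e-02  9.14116650e+01] 23.0333 [ 0.27333948 -0.2091527  -0.1997929 ]
```

View pics/w30.png

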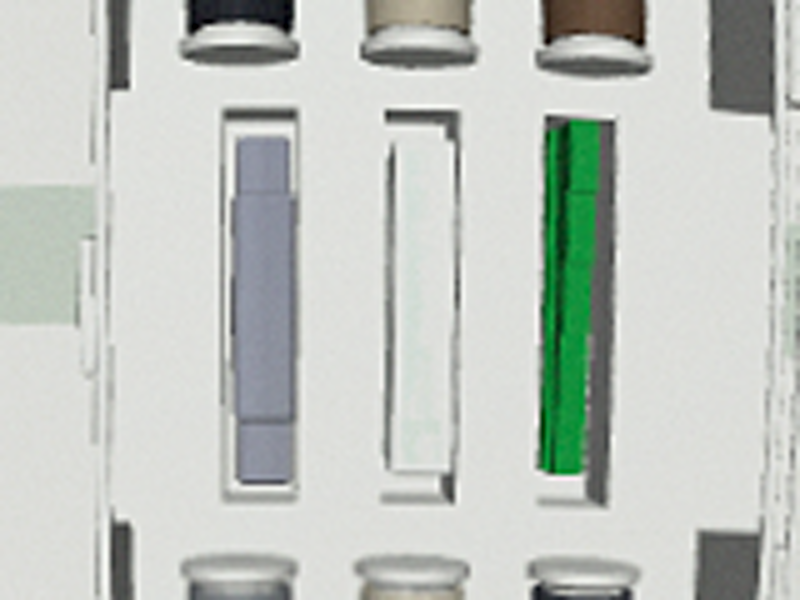

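View pics/s30.png

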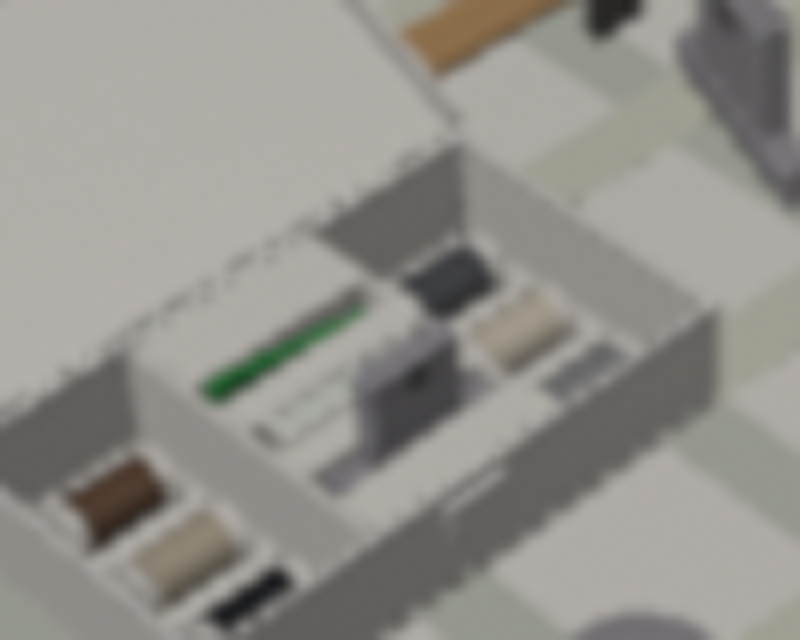

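View pics/t30.png

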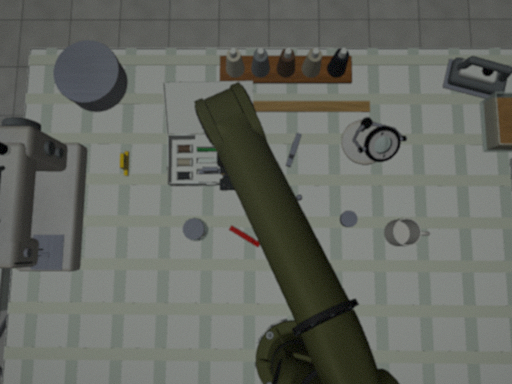

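Run:
```python
from goal import *
T=env.read_camera("top");crop(T["img"],380,140,45,35,8,"t31.png")
S=env.read_camera("side");crop(S["img"],297,118,30,25,12,"s31.png")
```

```text
(no output)
```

View pics/t31.png

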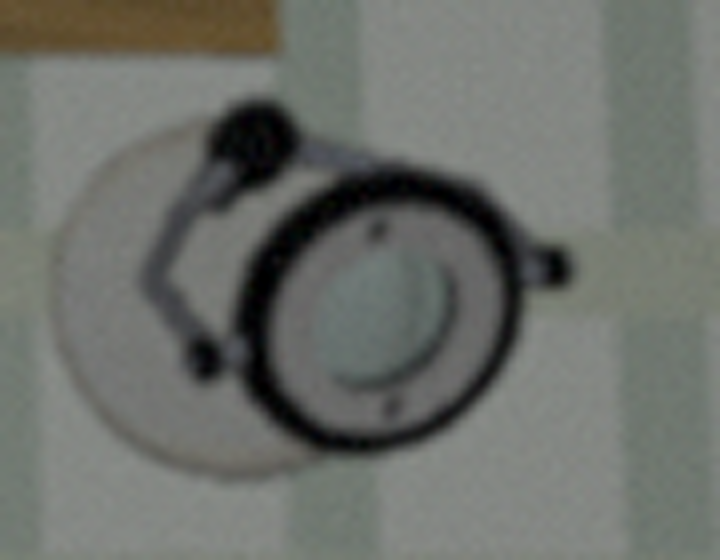

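Run:
```python
from goal import *
T=env.read_camera("top")
x=np.array([-n[0]*n[2],-n[1]*n[2],n[0]**2+n[1]**2]);x/=np.linalg.norm(x);y=np.cross(n,x)
def P(a,b): return onpl(T,335+(a+.5)/8-.5,105+(b+.5)/8-.5,c0,n)
A=[]
for a,b in (((310,275),(458,362)),((378,231),(392,406))):
    d=P(*a)-P(*b);A.append(np.arctan2(d@x,d@y));print(A[-1],np.linalg.norm(d))
print(A[1]-A[0])
```

```text
0.750924497028648 0.06583460675662088
1.5934770300202794 0.06396803816285763
0.8425525329916314
```

```bash
python3 -c "
from h import *
print(env.get_obs()['time_s']);print(env.sign_off())"
```

```text
23.2833
the job is handed in; nothing more can be done
None
```

I tightened the lens ring with the grey two-pin key, put the key back in its own slot and handed the job in at 23.3 s of the 67 s allowed.

- **Seating:** both pins went into the holes freely. The key stopped at the depth where its crossbar meets the ring face, pressing with about 9 N, and I began turning only after that.
- **Turning:** the moment held at 0.2–0.3 N m, then jumped to about 1.1 N m when the ring came up tight. The key then twisted about 6° in the pads, so I eased back until the moment was near zero and pulled the pins out.
- **How far it turned:** the wrist camera gives 0.81 rad and the top camera 0.84 rad. That matches a stop at 1.1 only if the ring started near 0.26–0.29, close to the top of its stated range. That it is tight therefore rests mainly on the jump in moment.
- **Key:** the wrist and side pictures show it standing in its original slot, released, with the gripper clear.
- **Everything else:** the last top picture shows nothing else visibly moved. The arm hid part of the table between the box and the robot in that view.

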